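Rack the spice jars and scan the rack in

ROBOT

A 6-joint arm with a two-finger parallel gripper is mounted at the origin on a cart in front of the work surface, level with it; the furniture and walls round the work are solid. World frame = base frame: x ahead of the robot, y to its left, z up, the work surface at z = 0. Lengths are in m, angles in rad, forces in N, time in s.
With the tool pointing down it reaches from about 0.3 to 0.775 m from the base axis. Payload 14.6 kg.
Tool frame: the origin (TCP) lies midway between the tips of the shut fingers; the grasp point (between the pads) lies 19 mm behind it (ctrl.pinch_z is the distance from the TCP to the grasp point, in m); z points along the fingers, y is the line along which they close (so a half turn about z gives the same grasp; the last joint's range is limited). The gripper opens to 94 mm and grips with 3 to 60 N. Pads are 16 mm wide; open, the fingers measure 119 mm over their backs; the gripper's body (75 mm by 177 mm) begins 78 mm behind the grasp point.
Start: joints at [-1.367, 0.3, 1.521, -0, 1.321, -0.067], TCP at [0.147, -0.53, 0.205] pointing down, gripper open.
Joint ranges: [-3.03, 3.03], [-0.79, 2.21], [0.23, 2.52], [-1.04, 4.18], [0, 3.07], [-2.55, 2.55]. Speed limits (rad/s): [2.22, 2.22, 2.57, 3.14, 3.14, 3.14].

INTERFACE

Orientations are given as [roll, pitch, yaw] about the fixed x, y, z axes, in that order (R = Rz(yaw) Ry(pitch) Rx(roll)).
In Python, from station import ctrl gives the robot as it stands.
- The arm moves only by the tool jog_arm, never from a script. Its argument "motion" is a list of rows, each a list of 7 numbers: the shift along the tool's x, y, z in m, then the turn, a rotation vector about the tool's x, y, z in rad, then the opening, from -1 (shut) to 1 (fully open). In form: [[tx, ty, tz, rx, ry, rz, gripper], ...]. A call has 1 to 5 rows; each row shifts and turns the commanded pose from where the row before left it, along the tool's axes as they then stand; what a row does not reach is not made up. A row lasts 1/10 s, in which the tool goes at most 50 mm and 8.59 degrees, less where a joint would pass 70% of its speed; a pose out of reach is approached as far as the arm can. A call is refused whole if a number of a shift passes 0.05 or a number of a turn 0.15, either way. A call with a gripper value outside its range is refused whole. The fingers move at their own pace and stop on an object; "squeeze" is the grip in N (left out, the last holds). Time passes only in rows, so rows that do not move let the fingers close. It gives the time, the measured TCP pose, the force, the opening and the grip force at its end, in the units of the state.
- ctrl.get_obs(): the state, without advancing time (a new reading comes with each control period).
- ctrl.camera(name): name is "scene" or "top" or "wrist"; returns the picture (420x560x3 uint8, red, green, blue); there is no depth.
- ctrl.camera_model(name): a dict with "intrinsics" (3x3 intrinsics, pixels), "rvec" (rotation vector, rad) and "tvec" (3), from world to camera coordinates, as OpenCV has them. Camera axes: x right, y down, z forward; pixel columns grow to the right and rows downward; lengths in m; the calibration is good to about 2 mm. A picture is of the moment at which its call begins: read the wrist's pose just before it. camera_model takes no time and is no camera call; for the wrist camera it gives the pose at the moment of the call.
- ctrl.hand_in(): hands the job in; it is judged then, once.
The state is a dict: "time_s": time; "qpos": joint angles; "joint_vel": joint speeds; "tau": joint torques, N m; "ee_pos": TCP position; "eef_rot": TCP orientation; "force": force on the tool from outside, world axes, zero at the start; "moment": the same for the moment, N m; "grip_width": finger opening in m; "grip_force": force on a finger pad.
Only numpy, scipy, OpenCV 4.12 (cv2) and the standard library are available. Lean on these libraries where they do the work, as an engineer would, in place of code of your own. Each camera call takes 0.05 s, during which the arm holds its last target. There are 200 camera calls.

TASK

Draw the spice rack's sliding end stop open, stand every black-capped spice jar from the worktop upright in the rack in one row from the fixed end wall, and push the stop up snug so that no gaps are left between wall, jars and stop. Then take the scanner from its dock, hold it level and steady for two seconds with its window squarely facing the barcode tag, aimed at the middle of the tag from about 7 cm away, and lay it back in its dock the way it lay. Leave the white-capped jar and the pepper mill where they stand.

Things in the scene. Friction and masses are not known exactly. Their poses are not given: they have to be found in the camera images.
- rack: The rack: a fixed light-wood channel for one row of up to four jars, 297 mm long (y) and 68 mm wide (x). The channel is 52 mm wide between front and back lips 8 mm thick, whose tops are 50 mm above its floor; the floor is 8 mm above the worktop. Origin on the worktop at the middle; axes as rack_wall's
- rack_wall (a point): The rack's fixed end wall, at its right-hand end (12 mm thick, 90 mm high above the channel's floor). This point is on the wall's inner face, midway between the lips, on the channel's floor. y runs from the wall along the channel to the sliding stop, x across it away from the robot, z up
- end_stop (a joint): Position in m of the sliding end stop along the rack's y, 0 to 0.18. The clear length between fixed wall and stop face is this value + 0.020 (0.20 fully open). It starts nearly shut, so no jar fits until it is drawn open. It slides with about 2.5 N of friction and stays where it is left
- stop_tab (a point): The red upright tab on the stop: 30 mm across the channel (x), 14 mm along it (y); its top is 18 mm above this point, where it is gripped or pushed, 110 mm above the worktop. Axes as the rack's. The stop's face that meets the jars lies 19 mm from here towards the fixed wall; its plate reaches 78 mm above the channel's floor
- stop_face (a point): The middle of the stop's aluminium face that meets the jars, 40 mm above the channel's floor; axes as the rack's (y away from the fixed wall)
- tag (a point): Centre of the white barcode tag, 44 mm wide and 40 mm high, upright on a grey plate at the rack's right-hand end beyond the fixed wall, 50 mm above the worktop. It faces towards the robot, along -x of these axes (the rack's axes). The plate's top is 78 mm above the worktop, the end wall's 98 mm
- scanner_center (a point): The handheld scanner, 124 mm long, 36 mm high: a grey grip 26 mm wide (from 63 mm behind this point to 27 mm ahead; best held near this point) and a black head 38 mm wide with a red window at its end. This point is midway along it, 18 mm above its underside; x runs to the window, z up as it lies in the dock. About 0.12 kg
- scanner_window (a point): Centre of the scanner's red window, 62 mm ahead of scanner_center. The scanner looks straight out along x of these axes (the scanner's own)
- dock: The scanner's dock, a fixed black plate 116 x 62 x 8 mm with four small corner nubs (tops 15 mm above the worktop) that leave about 5 mm beside the scanner; none at its middle, where fingers can straddle the scanner. Origin at its centre on the worktop. The scanner lies centred on it, window to the dock's +x, scanner_center 26 mm above the origin
- jar_1_center (a point): Spice jar with red label; black screw cap, round, 41 mm diameter, 105 mm tall. This point is on its axis half-way up, 52.5 mm over its underside; z is up along the jar. It stands loose on the worktop, or is absent
- jar_2_center (a point): Spice jar with red label; black screw cap, round, 41 mm diameter, 105 mm tall. This point is on its axis half-way up, 52.5 mm over its underside; z is up along the jar. It stands loose on the worktop, or is absent
- jar_3_center (a point): Spice jar with dark blue label; black screw cap, round, 41 mm diameter, 105 mm tall. This point is on its axis half-way up, 52.5 mm over its underside; z is up along the jar. It stands loose on the worktop, or is absent
- jar_4_center (a point): Spice jar with red label; black screw cap, round, 41 mm diameter, 105 mm tall. This point is on its axis half-way up, 52.5 mm over its underside; z is up along the jar. It stands loose on the worktop, or is absent
- white_jar_center (a point): Bystander: squarish clear jar with a white cap, 47 mm wide, 98 mm tall, standing among the spice jars; this point is half-way up. It does not belong in the rack. Behind the jars stands a tall cupboard: its front is at x = 0.52 m in the world and covers all to the right of y = 0.03 m, so keep gripper and forearm clear of it
- mill_center (a point): Bystander: dark wooden pepper mill, 58 mm diameter, 170 mm tall; this point is half-way up
- scanner: The scanner as a whole; origin at the middle of its underside, axes as scanner_center
Mind the look-alikes: they are no part of the job. What is shaped like the part that bears jar_3_center but purple is not meant.

How it is judged:
By the outcome, as a careful person would: the job done as asked, in the order asked, and still so for the second after the job is handed in, with the robot touching nothing.
Of jar_1, jar_2, jar_3, jar_4 only 2 to 4 are there at a start; the rules pass over those that are not, and their reading is None.
At some moment in a run one of scanner may be knocked a few centimetres aside while the robot is not near it.
Once in a run the grip may slacken for a moment while it holds something.
It also fails if it takes over 210 s, if anything falls off the work surface, if the arm or the gripper's body presses on something with over 40 N, if the wrist force passes 120 N, or if a joint passes its speed limit or range.

## Working session

There is one attempt and no reset: what is moved stays moved. The work goes in short steps, Python scripts to look and compute and a tool call to move; the robot and the scene stay as the last step left them, time stands still between calls to the robot, and variables do not carry over. Pictures are saved under pics/ and viewed, at most 14 in all, crops included, and the job is handed in when it is done.

Besides the shell and the picture viewer there is one more tool, called as a command line: name --pt "numbers of a row" for each row, then --argument value for the rest. jog_arm: Moves the arm, as the interface text tells. Its arguments: {"type":"object","properties":{"motion":{"type":"array"},"squeeze":{"type":"number"}},"required":["motion"]}

```bash
mkdir -p pics; ls
python3 - <<'E'
from station import ctrl
import cv2,numpy as np
o=ctrl.get_obs()
print({k:np.round(v,3) for k,v in o.items()})
for n in ("scene","top"):
    im=ctrl.camera(n); cv2.imwrite(f"pics/{n}0.png",cv2.resize(im[:,:,::-1],(800,600)))
    cv2.imwrite(f"{n}_raw0.png",im[:,:,::-1])
    m=ctrl.camera_model(n);R=cv2.Rodrigues(np.array(m["rvec"],float))[0];print(n,np.round(m["intrinsics"],1).tolist(),np.round(-R.T@np.array(m["tvec"]).ravel(),3),np.round(R,2).tolist())
E
```

```text
pics
{'time_s': np.float64(0.0), 'qpos': array([-1.367,  0.3  ,  1.522,  0.   ,  1.321, -0.067]), 'joint_vel': array([ 0.001, -0.   ,  0.001,  0.   ,  0.   , -0.001]), 'tau': array([-0.0000e+00, -5.3180e+01, -3.5274e+01,  7.1000e-02,  2.4000e-02,
       -0.0000e+00]), 'ee_pos': array([ 0.147, -0.53 ,  0.205]), 'eef_rot': array([-3.14 , -0.   ,  0.271]), 'force': array([-0.339, -0.638, -0.472]), 'moment': array([ 0.017, -0.005, -0.019]), 'grip_force': np.float64(0.0), 'grip_width': np.float64(0.094)}
scene [[534.1, 0.0, 286.2], [0.0, 534.1, 216.6], [0.0, 0.0, 1.0]] [-0.713 -1.125  0.876] [[0.66, -0.75, 0.01], [-0.32, -0.3, -0.9], [0.67, 0.59, -0.44]]
top [[414.9, 0.0, 268.1], [0.0, 414.9, 201.9], [0.0, 0.0, 1.0]] [ 0.301 -0.071  1.297] [[0.01, -1.0, -0.0], [-0.99, -0.01, -0.16], [0.16, 0.0, -0.99]]
```

View pics/scene0.png

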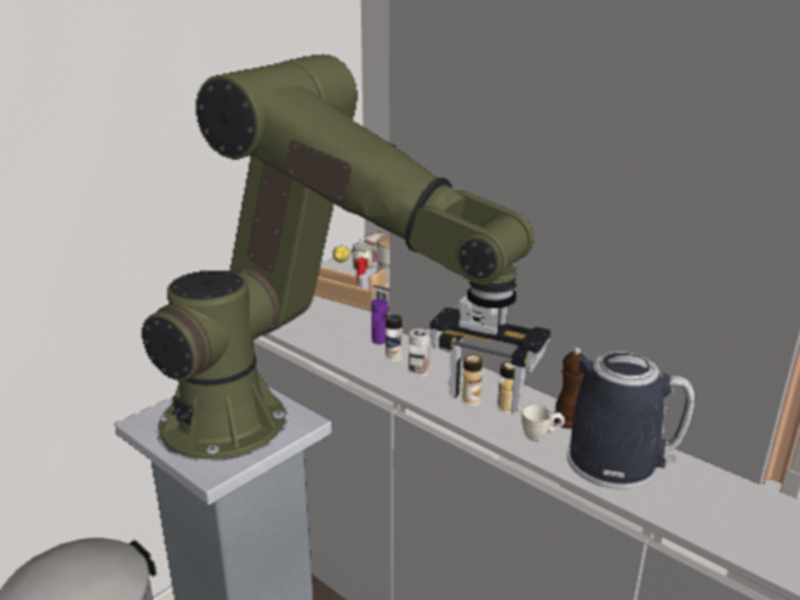

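View pics/top0.png

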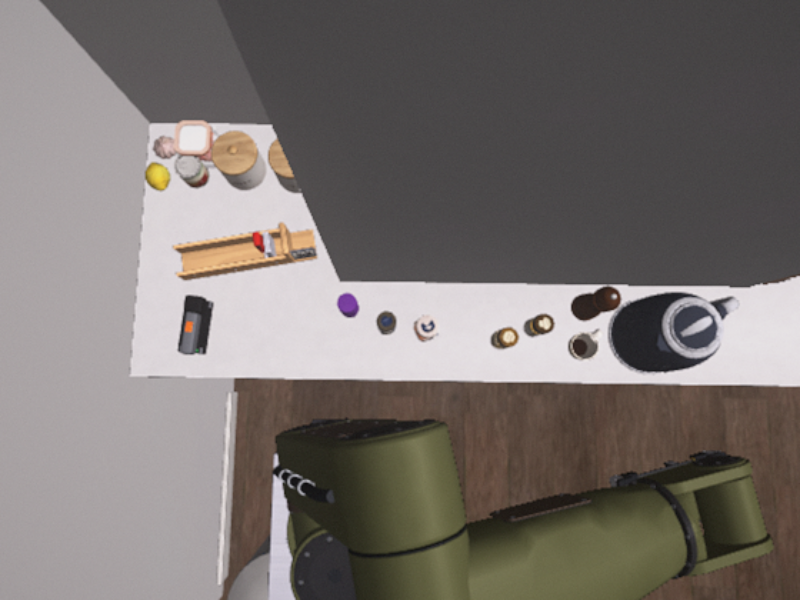

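The scene view shows the purple look-alike at (380,320), the blue jar at (393,338), the white jar at (419,350), tan jars at (472,380) and (508,388), and the mill at (572,390). The top view shows the rack around (245,250), the scanner in its dock at (196,325), and jars at (387,322), (507,338) and (541,324). I'll magnify these.

Run:
```python
import cv2,numpy as np
t=cv2.imread("top_raw0.png");s=cv2.imread("scene_raw0.png")
a=cv2.resize(t[145:260,115:235],None,fx=3.3,fy=3.3,interpolation=cv2.INTER_CUBIC)  # rack+dock
b=cv2.resize(t[195:255,230:450],None,fx=3.6,fy=3.6,interpolation=cv2.INTER_CUBIC)
c=cv2.resize(s[155:315,220:420],None,fx=2,fy=2,interpolation=cv2.INTER_CUBIC)
W=np.zeros((600,800,3),np.uint8)
W[:a.shape[0],:a.shape[1]]=a[:,:400]; W[:320,400:800]=c; W[382:382+b.shape[0],:b.shape[1]]=b[:,:800]
cv2.imwrite("pics/crop0.png",W)
```

```text
(no output)
```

View pics/crop0.png

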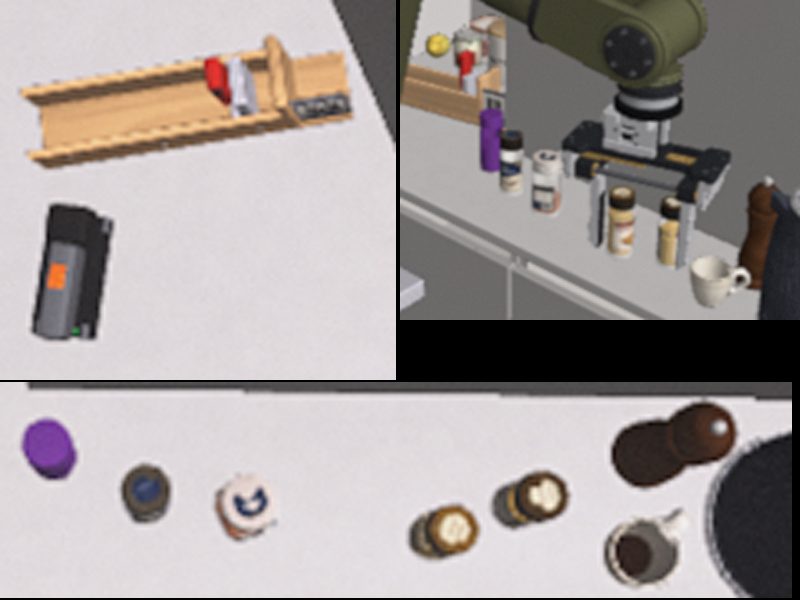

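```bash
cat > h.py <<'E'
import cv2,numpy as np
from station import ctrl
def ray(m,px):
    K=np.array(m["intrinsics"],float);R=cv2.Rodrigues(np.array(m["rvec"],float))[0];t=np.array(m["tvec"],float).ravel()
    return -R.T@t, R.T@np.linalg.inv(K)@np.array([px[0],px[1],1.])
def onz(m,px,z):
    c,d=ray(m,px);return c+d*(z-c[2])/d[2]
def proj(m,P):
    return cv2.projectPoints(np.array(P,float).reshape(-1,1,3),np.array(m["rvec"],float),np.array(m["tvec"],float),np.array(m["intrinsics"],float),None)[0].reshape(-1,2)
E
python3 - <<'E'
from h import *
m=ctrl.camera_model("top")
B=lambda x,y:(x/3.6+230,(y-382)/3.6+195)
A=lambda x,y:(x/3.3+115,y/3.3+145)
for n,p,z in [("blue",B(147,490),.105),("t1",B(454,532),.105),("t2",B(545,496),.105),("white",B(245,502),.098),("purple",B(46,443),.105),("mill",B(704,432),.17),
 ("lipFL",A(35,157),.058),("lipFR",A(272,122),.058),("lipBL",A(25,93),.058),("lipBR",A(212,62),.058),("redtab",A(215,75),.128),("tagtop L",A(292,103),.078),("tagtopR",A(350,95),.078),
 ("sc front",A(70,210),.044),("sc rear",A(50,333),.044),("dock FR",A(97,338),.008),("dock BR",A(112,222),.015)]:
    print(n,np.round(onz(m,p,z),3))
E
```

```text
blue [ 0.422 -0.077  0.105]
t1 [ 0.391 -0.322  0.105]
t2 [ 0.421 -0.395  0.105]
white [ 0.414 -0.156  0.098]
purple [0.458 0.005 0.105]
mill [ 0.465 -0.5    0.17 ]
lipFL [0.519 0.365 0.058]
lipFR [0.555 0.149 0.058]
lipBL [0.579 0.379 0.058]
lipBR [0.611 0.207 0.058]
redtab [0.582 0.188 0.128]
tagtop L [0.568 0.128 0.078]
tagtopR [0.577 0.075 0.078]
sc front [0.472 0.334 0.044]
sc rear [0.358 0.345 0.044]
dock FR [0.356 0.313 0.008]
dock BR [0.465 0.303 0.015]
```

jog_arm --pt "0 0 -0.04 0 0 0.1 1" --pt "0.03 -0.03 -0.02 0 0 0 1" --pt "0.03 -0.03 -0.02 0 0 0 1" --pt "0.03 -0.03 -0.015 0 0 0 1" --pt "0.03 -0.03 0 0 0 0 1"

```text
time_s: 0.6
ee_pos: [0.2458, -0.3902, 0.3022]
eef_rot: [3.139, -0.001, 0.17]
force: [0.9, -0.5, 0.8]
grip_width: 0.094
grip_force: 0.0
```

jog_arm --pt "0.03 -0.03 0 0 0 0 1" --pt "0.03 -0.02 0 0 0 0 1" --pt "0 0 0 0 0 0 1" --pt "0 0 0 0 0 0 1"

```text
time_s: 1.0
ee_pos: [0.2957, -0.3316, 0.3003]
eef_rot: [-3.141, 0.0, 0.172]
force: [0.8, -0.3, -0.1]
grip_width: 0.0941
grip_force: 0.0
```

Run:
```python
from h import *
o=ctrl.get_obs();print(o["ee_pos"],o["eef_rot"],o["qpos"])
m=ctrl.camera_model("wrist");im=ctrl.camera("wrist")[:,:,::-1]
c,d=ray(m,(280,210));print(c,d,m["intrinsics"])
cv2.imwrite("pics/w1.png",im)
for n,p,z in [("blue",[.422,-.077],.105),("t1",[.391,-.322],.105),("t2",[.421,-.395],.105)]: print(n,proj(m,[*p,z]))
t=ctrl.camera_model("top");print(onz(t,(640/3.6+230,(550-382)/3.6+195),.05))
```

```text
[ 0.29573723 -0.33162694  0.30034042] [-3.14149130e+00  2.78852509e-04  1.72420980e-01] [-9.24882612e-01 -6.29429238e-04  1.64667044e+00 -2.02527889e-04
  1.49576900e+00  4.73507952e-01]
[ 0.36599575 -0.32012033  0.47956611] [-0.23185593 -0.05712073 -0.97122868] [[336.06823826   0.         274.66548131]
 [  0.         336.06823826 212.44966639]
 [  0.           0.           1.        ]]
blue [[46.40193978 28.74342003]]
t1 [[280.06830738 103.82438438]]
t2 [[353.46963353  86.7211112 ]]
[ 0.38284433 -0.48804431  0.05      ]
```

View pics/w1.png

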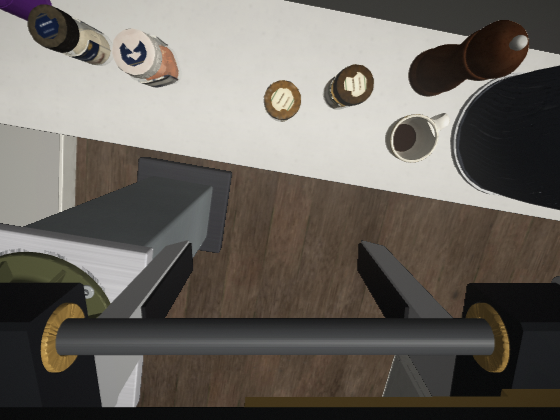

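The tan jars' caps are at (282,100) and (354,85), close to prediction. Next I'll move over to the rack.

jog_arm --pt "0.01 -0.04 0 0 0 0 1" --pt "0.01 -0.04 0 0 0 0 1" --pt "0.01 -0.04 0 0 0 0 1" --pt "0.01 -0.04 0 0 0 0 1" --pt "0.01 -0.04 0 0 0 0 1"

```text
time_s: 1.55
ee_pos: [0.3103, -0.1257, 0.3004]
eef_rot: [3.142, 0.0, 0.168]
force: [0.8, 0.3, 0.3]
grip_width: 0.0941
grip_force: 0.0
```

jog_arm --pt "0.01 -0.04 0 0 0 0 1" --pt "0.01 -0.04 0 0 0 0 1" --pt "0.01 -0.04 0 0 0 0 1" --pt "0.01 -0.04 0 0 0 0 1" --pt "0.01 -0.04 0 0 0 0 1"

```text
time_s: 2.05
ee_pos: [0.3262, 0.0801, 0.3005]
eef_rot: [3.141, -0.0, 0.169]
force: [1.1, -2.0, 0.3]
grip_width: 0.0939
grip_force: 0.0
```

jog_arm --pt "0.01 -0.04 0 0 0 0 1" --pt "0.01 -0.03 0 0 0 0 1" --pt "0.03 0 0 0 0 0 1" --pt "0.03 0 0 0 0 0 1" --pt "0 0 0 0 0 0 1"

```text
time_s: 2.55
ee_pos: [0.3954, 0.1613, 0.2993]
eef_rot: [3.141, 0.002, 0.169]
force: [0.2, 0.6, 0.5]
grip_width: 0.0936
grip_force: 0.0
```

Run:
```python
from h import *
import time
o=ctrl.get_obs();print(o["ee_pos"],o["eef_rot"],o["qpos"])
m=ctrl.camera_model("wrist");im=ctrl.camera("wrist")[:,:,::-1]
cv2.imwrite("pics/w2.png",cv2.resize(im,(800,600),interpolation=cv2.INTER_CUBIC))
import pickle;pickle.dump(m,open("m2.pkl","wb"))
```

```text
[0.3954098  0.16131832 0.29929602] [3.14109556e+00 2.16943186e-03 1.69147106e-01] [ 3.01686319e-01 -3.99818748e-02  1.68761652e+00 -2.06617234e-04
  1.49617411e+00  1.70335063e+00]
```

View pics/w2.png

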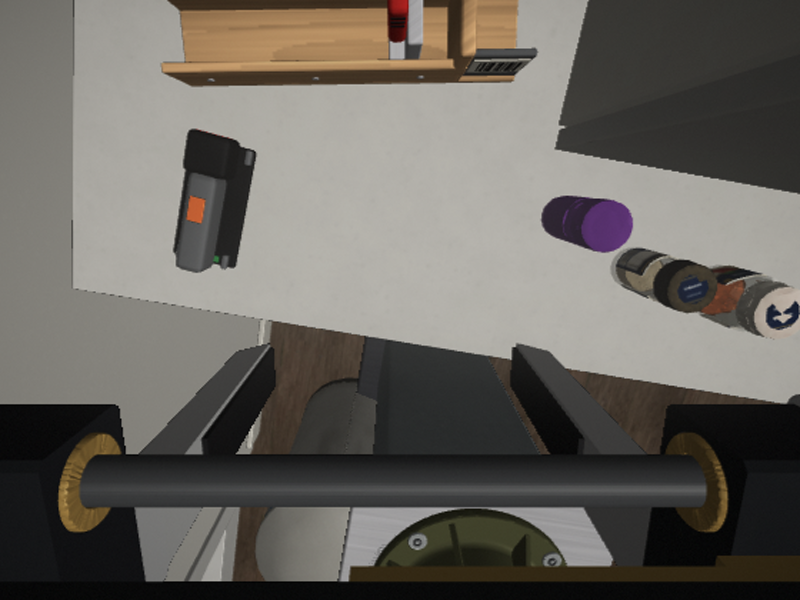

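Run:
```python
from h import *
import pickle
m=pickle.load(open("m2.pkl","rb"))
for n,p,z in [("lipFL",(163,63),.058),("lipF right",(462,56),.058),("plate top L",(476,50),.078),("plate top R",(537,49),.078),("base FL",(167,86),.0),("base FR",(514,81),.0),("tag c",(496,66),.05),("blue",(690,287),.105),("white",(781,310),.098),
 ("scan frontL",(188,130),.044),("scan frontR",(238,140),.044),("scan rear mid",(193,268),.044),("scan head mid",(212,140),.044),("plate BR",(255,150),.015),("plate FR",(237,267),.008)]:
    print(n,np.round(onz(m,(p[0]*.7,p[1]*.7),z),4))
```

```text
lipFL [0.5258 0.3685 0.058 ]
lipF right [0.5709 0.1335 0.058 ]
plate top L [0.5717 0.1257 0.078 ]
plate top R [0.5801 0.0802 0.078 ]
base FL [0.5151 0.3909 0.    ]
base FR [0.5728 0.0766 0.    ]
tag c [0.5702 0.1038 0.05  ]
blue [ 0.4251 -0.0752  0.105 ]
white [ 0.4182 -0.1598  0.098 ]
scan frontL [0.4786 0.3513 0.044 ]
scan frontR [0.4777 0.3085 0.044 ]
scan rear mid [0.3596 0.3393 0.044 ]
scan head mid [0.4739 0.3305 0.044 ]
plate BR [0.4723 0.3014 0.015 ]
plate FR [0.359  0.3101 0.008 ]
```

The rack's front lip runs from (163,63) to (462,56) and the tag is at (496,66). The scanner lies in its dock at about (205,205). Next is a view from directly above the rack.

jog_arm --pt "0.035 -0.005 0 0 0 -0.012 0" --pt "0.035 -0.005 0 0 0 0 -0.2" --pt "0.035 0 0 0 0 0 -0.2" --pt "0 0 0 0 0 0 -0.2" --pt "0 0 0 0 0 0 -0.2"

```text
time_s: 3.1
ee_pos: [0.4945, 0.1895, 0.3]
eef_rot: [3.141, 0.001, 0.181]
force: [-0.6, 0.3, -0.3]
grip_width: 0.0573
grip_force: 0.0
```

Run:
```python
from h import *
import pickle
o=ctrl.get_obs();print(o["ee_pos"],o["eef_rot"],o["grip_width"])
m=ctrl.camera_model("wrist");im=ctrl.camera("wrist")[:,:,::-1]
cv2.imwrite("pics/w3.png",cv2.resize(im,(800,600),interpolation=cv2.INTER_CUBIC))
pickle.dump(m,open("m3.pkl","wb"))
```

```text
[0.49453327 0.18954811 0.3000177 ] [3.14141355e+00 1.20407999e-03 1.81498677e-01] 0.05729233169861687
```

View pics/w3.png

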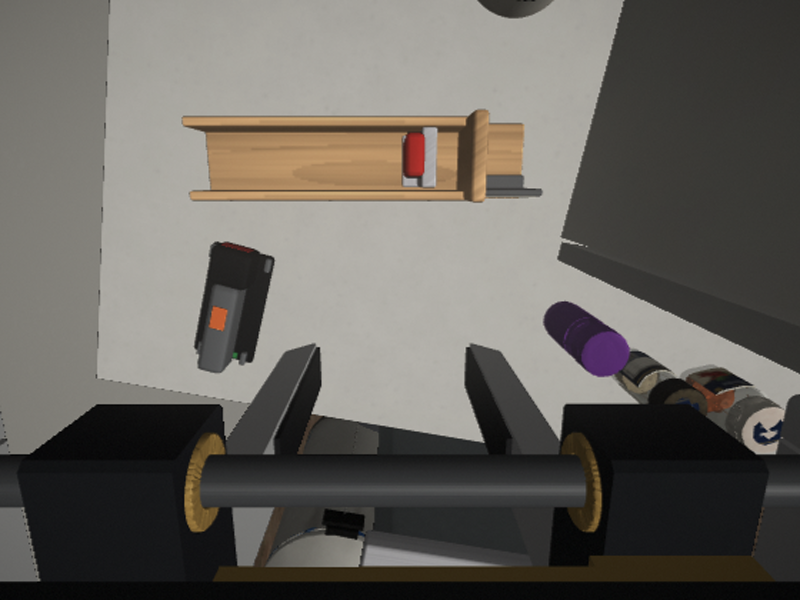

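Run:
```python
from h import *
import pickle
m=pickle.load(open("m3.pkl","rb"));y=.1815
R=np.array([[np.cos(y),np.sin(y)],[-np.sin(y),np.cos(y)]])
for n,p,z in [("lipF L",(190,193),.058),("lipF R",(465,192),.058),("lipB L",(183,119),.058),("lipB R",(468,119),.058),("tab c",(415,155),.128),("tab R",(424,155),.128),("stop plate top R",(437,156),.086),("wall top R",(488,156),.098),("wall topL",(473,156),.098),("wall topL",(473,196),.098),("tag plate top R",(541,191),.078),("tag plate top L",(487,190),.078)]:
    q=onz(m,(p[0]*.7,p[1]*.7),z);print(n,np.round(q,4),"rackrot",np.round(R@q[:2],4))
```

```text
lipF L [0.5246 0.3697 0.058 ] rackrot [0.5827 0.269 ]
lipF R [0.5675 0.1386 0.058 ] rackrot [0.5832 0.0339]
lipB L [0.5831 0.38   0.058 ] rackrot [0.6421 0.2685]
lipB R [0.6253 0.1489 0.058 ] rackrot [0.6419 0.0336]
tab c [0.5854 0.189  0.128 ] rackrot [0.6099 0.0802]
tab R [0.5866 0.1828 0.128 ] rackrot [0.6099 0.0739]
stop plate top R [0.5902 0.1704 0.086 ] rackrot [0.6113 0.061 ]
wall top R [0.5964 0.1332 0.098 ] rackrot [0.6107 0.0233]
wall topL [0.5944 0.1444 0.098 ] rackrot [0.6107 0.0347]
wall topL [0.5654 0.1379 0.098 ] rackrot [0.581  0.0336]
tag plate top R [0.5792 0.0809 0.078 ] rackrot [ 0.5843 -0.0249]
tag plate top L [0.5721 0.1244 0.078 ] rackrot [0.5852 0.0191]
```

jog_arm --pt "0.03 0.006 0.02 0 0 0 -0.3" --pt "0.03 0.006 0.02 0 0 0 -0.3" --pt "0.03 0.005 0.02 0 0 0 -0.3" --pt "0 0 0.03 0 0 0 -0.3" --pt "0 0 0.03 0 0 0 -0.3"

```text
time_s: 3.65
ee_pos: [0.586, 0.1895, 0.1801]
eef_rot: [-3.142, -0.001, 0.182]
force: [0.6, 0.7, -0.5]
grip_width: 0.0328
grip_force: 0.0
```

jog_arm --pt "0 0 0.03 0 0 0 -0.3" --pt "0 0 0.03 0 0 0 -0.3" --pt "0 0 0.029 0 0 0 -0.3" --pt "0 0 0 0 0 0 -1" --pt "0 0 0 0 0 0 -1" --squeeze 15

```text
time_s: 4.15
ee_pos: [0.5862, 0.19, 0.0931]
eef_rot: [-3.141, -0.001, 0.183]
force: [0.1, 0.0, 0.6]
grip_width: 0.0206
grip_force: 0.0
```

jog_arm --pt "0 0 0 0 0 0 -1" --pt "0 0 0 0 0 0 -1" --pt "0 0 0 0 0 0 -1"

```text
time_s: 4.45
ee_pos: [0.5869, 0.1903, 0.0938]
eef_rot: [-3.141, -0.003, 0.183]
force: [-3.3, -1.0, 7.9]
grip_width: 0.0137
grip_force: 15.0
```

jog_arm --pt "0 -0.02 0 0 0 0 -1" --pt "0 -0.02 0 0 0 0 -1" --pt "0 -0.02 0 0 0 0 -1" --pt "0 -0.02 0 0 0 0 -1" --pt "0 -0.02 0 0 0 0 -1"

```text
time_s: 4.95
ee_pos: [0.5687, 0.2891, 0.0938]
eef_rot: [3.142, -0.003, 0.183]
force: [0.3, -2.7, 7.2]
grip_width: 0.0136
grip_force: 15.0
```

jog_arm --pt "0 -0.02 0 0 0 0 -1" --pt "0 -0.02 0 0 0 0 -1" --pt "0 -0.02 0 0 0 0 -1" --pt "0 -0.005 0 0 0 0 -1" --pt "0 0 0 0 0 0 -1"

```text
time_s: 5.45
ee_pos: [0.5569, 0.3538, 0.0939]
eef_rot: [-3.14, -0.004, 0.184]
force: [0.2, 1.8, 6.2]
grip_width: 0.014
grip_force: 15.0
```

jog_arm --pt "0 0 0 0 0 0 -0.3" --pt "0 0 0 0 0 0 -0.3" --pt "0 0 -0.04 0 0 0 -0.3" --pt "0 0 -0.05 0 0 0 -0.3" --pt "0 0 -0.05 0 0 0 -0.3"

```text
time_s: 5.95
ee_pos: [0.556, 0.3518, 0.2332]
eef_rot: [3.141, 0.001, 0.182]
force: [0.3, 0.4, 0.4]
grip_width: 0.0329
grip_force: 0.0
```

jog_arm --pt "-0.038 0.027 0 0 0 0 0" --pt "-0.038 0.027 0 0 0 0 0" --pt "-0.038 0.027 0 0 0 0 0" --pt "-0.038 0.027 0 0 0 0 0" --pt "-0.038 0.027 0 0 0 0 0"

```text
time_s: 6.45
ee_pos: [0.3924, 0.1836, 0.2314]
eef_rot: [3.142, -0.0, 0.183]
force: [0.6, -0.1, 0.7]
grip_width: 0.0471
grip_force: 0.0
```

jog_arm --pt "-0.038 0.027 0 0 0 -0.1 0.4" --pt "0 0 0 0 0 -0.14 0.4" --pt "0 0 0 0 0 -0.14 0.4" --pt "0 0 0 0 0 -0.14 0.4" --pt "0 0 0 0 0 -0.14 0.4"

```text
time_s: 6.95
ee_pos: [0.3614, 0.1513, 0.2318]
eef_rot: [3.141, -0.001, 0.848]
force: [0.4, 0.1, -0.5]
grip_width: 0.0656
grip_force: 0.0
```

jog_arm --pt "0 0 0 0 0 -0.14 0.4" --pt "0 0 0 0 0 -0.14 0.4" --pt "0 0 0 0 0 -0.14 0.4" --pt "0 0 0 0 0 -0.14 0.4" --pt "0 0 0 0 0 -0.14 0.4"

```text
time_s: 7.45
ee_pos: [0.3614, 0.1514, 0.2317]
eef_rot: [3.141, -0.0, 1.548]
force: [-0.4, 0.0, 0.4]
grip_width: 0.0657
grip_force: 0.0
```

jog_arm --pt "0 0 0 0 0 -0.14 0.4" --pt "0 0 0 0 0 -0.14 0.4" --pt "0 0 0 0 0 -0.14 0.4" --pt "0 0 0 0 0 -0.14 0.4" --pt "0 0 0 0 0 -0.14 0.4"

```text
time_s: 7.95
ee_pos: [0.3614, 0.1514, 0.2316]
eef_rot: [3.141, 0.0, 2.248]
force: [-0.7, -0.2, -0.9]
grip_width: 0.0658
grip_force: 0.0
```

jog_arm --pt "0 0 0 0 0 -0.14 0.4" --pt "0 0 0 0 0 -0.14 0.4" --pt "0 0 0 0 0 -0.14 0.4" --pt "0 0 0 0 0 -0.14 0.4" --pt "0 0 0 0 0 -0.14 0.4"

```text
time_s: 8.45
ee_pos: [0.3614, 0.1514, 0.2317]
eef_rot: [3.141, 0.0, 2.948]
force: [-0.1, -0.9, 0.6]
grip_width: 0.0657
grip_force: 0.0
```

jog_arm --pt "-0.02 -0.04 0 0 0 0 0.3" --pt "-0.02 -0.04 0 0 0 0 0.3" --pt "0 0 0 0 0 0 0.3"

```text
time_s: 8.75
ee_pos: [0.3856, 0.0616, 0.2317]
eef_rot: [-3.141, 0.001, 2.938]
force: [-0.6, 0.2, 0.1]
grip_width: 0.0609
grip_force: 0.0
```

```bash
cat >> h.py <<'E'
def go(target,z=None,extra_yaw=None):
    "tool-frame shift from here to target (x,y,[z])"
    o=ctrl.get_obs();y=o["eef_rot"][2];d=np.array(target)-o["ee_pos"][:len(target)]
    c,s=np.cos(y),np.sin(y)
    print("at",np.round(o["ee_pos"],4),"yaw",round(float(y),4),"shift tx %.4f ty %.4f tz %.4f"%(d[0]*c+d[1]*s,d[0]*s-d[1]*c,-d[2] if len(d)>2 else 0),"grip",round(float(o["grip_width"]),4))
def snap(name,pts=()):
    m=ctrl.camera_model("wrist");im=np.ascontiguousarray(ctrl.camera("wrist")[:,:,::-1])
    import pickle;pickle.dump(m,open(name+".pkl","wb"))
    cv2.imwrite("pics/"+name+".png",cv2.resize(im,(800,600),interpolation=cv2.INTER_CUBIC))
    for p in pts: print(p,"->px800",np.round(proj(m,p)[0]/.7,1))
E
python3 - <<'E'
from h import *
go([.424,-.076,.233]);snap("w4",[[.424,-.076,.105]])
E
```

```text
at [0.3856 0.0616 0.2317] yaw 2.9381 shift tx -0.0655 ty -0.1270 tz -0.0013 grip 0.0609
[0.424, -0.076, 0.105] ->px800 [209.2 386. ]
```

View pics/w4.png

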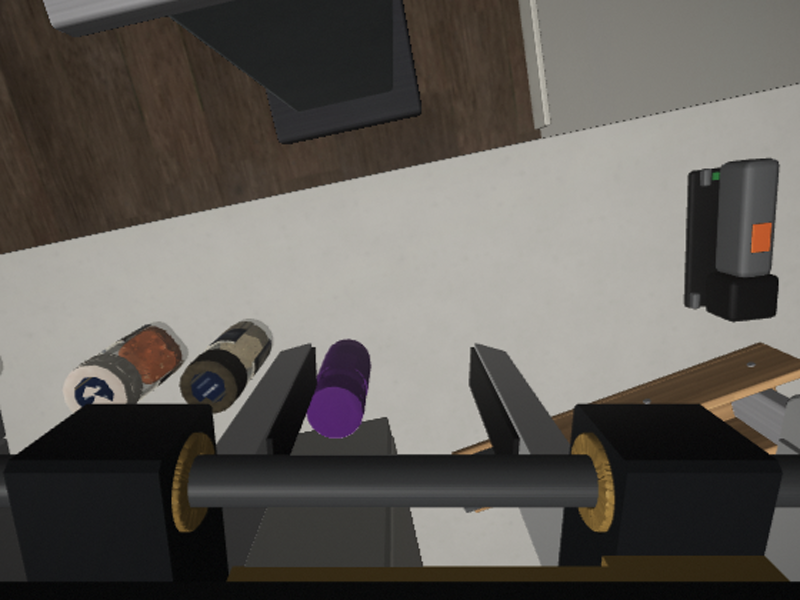

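The blue-label cap is at (209,385), matching the projection of (.424,-.076). Next I descend and grasp it.

jog_arm --pt "-0.02 -0.04 0 0 0 0 0.3" --pt "-0.02 -0.04 0 0 0 0 0.3" --pt "-0.015 -0.03 0 0 0 0 0.3" --pt "-0.01 -0.017 0 0 0 0 0.3" --pt "0 0 0 0 0 0 0.3"

```text
time_s: 9.3
ee_pos: [0.4239, -0.0729, 0.2313]
eef_rot: [-3.142, -0.0, 2.941]
force: [-0.1, -0.1, 0.1]
grip_width: 0.0613
grip_force: 0.0
```

jog_arm --pt "0 0 0.04 0 0 0 0.3" --pt "0 0 0.04 0 0 0 0.3" --pt "0 0 0.04 0 0 0 0.3" --pt "0 0 0.03 0 0 0 0.3" --pt "0 0 0.016 0 0 0 0.3"

```text
time_s: 9.8
ee_pos: [0.4223, -0.0702, 0.0634]
eef_rot: [3.141, -0.003, 2.944]
force: [0.1, 0.2, 0.8]
grip_width: 0.0611
grip_force: 0.0
```

jog_arm --pt "0 0 0 0 0 0 0.3" --pt "0 0 0 0 0 0 -1" --pt "0 0 0 0 0 0 -1" --pt "0 0 0 0 0 0 -1" --pt "0 0 0 0 0 0 -1" --squeeze 25

```text
time_s: 10.3
ee_pos: [0.4242, -0.0723, 0.0664]
eef_rot: [-3.141, 0.002, 2.943]
force: [-0.6, -0.5, 6.7]
grip_width: 0.0406
grip_force: 24.8
```

jog_arm --pt "0 0 0 0 0 0 -1" --pt "0 0 0 0 0 0 -1" --pt "0 0 -0.03 0 0 0 -1" --pt "0 0 -0.04 0 0 0 -1" --pt "0 0 -0.04 0 0 0 -1"

```text
time_s: 10.8
ee_pos: [0.4231, -0.0719, 0.1769]
eef_rot: [3.141, -0.001, 2.943]
force: [0.2, -0.2, -0.8]
grip_width: 0.0406
grip_force: 24.8
```

jog_arm --pt "0.02 0.035 -0.02 0 0 0 -1" --pt "0.02 0.035 -0.02 0 0 0 -1" --pt "0.02 0.035 0 0 0 0 -1" --pt "0.02 0.035 0 0 0 0 -1" --pt "0.02 0.035 0 0 0 0 -1"

```text
time_s: 11.3
ee_pos: [0.3592, 0.1205, 0.2159]
eef_rot: [3.141, 0.001, 2.942]
force: [0.7, 0.2, -1.2]
grip_width: 0.0408
grip_force: 24.8
```

jog_arm --pt "0 0 0 0 0 0.13 -1" --pt "0 0 0 0 0 0.13 -1" --pt "0 0 0 0 0 0.13 -1" --pt "0 0 0 0 0 0.13 -1" --pt "0 0 0 0 0 0.13 -1"

```text
time_s: 11.8
ee_pos: [0.3599, 0.1193, 0.2156]
eef_rot: [3.141, -0.0, 2.287]
force: [0.4, -0.6, -1.2]
grip_width: 0.0409
grip_force: 24.8
```

jog_arm --pt "0 0 0 0 0 0.13 -1" --pt "0 0 0 0 0 0.13 -1" --pt "0 0 0 0 0 0.13 -1" --pt "0 0 0 0 0 0.13 -1" --pt "0 0 0 0 0 0 -1"

```text
time_s: 12.3
ee_pos: [0.36, 0.1192, 0.2156]
eef_rot: [3.141, -0.0, 1.771]
force: [-0.2, -0.7, -1.9]
grip_width: 0.0408
grip_force: 24.8
```

Run:
```python
from h import *
go([.5919,.1676,.075])
```

```text
at [0.36   0.1192 0.2156] yaw 1.7705 shift tx 0.0014 ty 0.2369 tz 0.1406 grip 0.0408
```

jog_arm --pt "0 0.035 0 0 0 0.018 -1" --pt "0.002 0.04 0 0 0 0 -1" --pt "0.002 0.04 0 0 0 0 -1" --pt "0.002 0.04 0 0 0 0 -1" --pt "0 0.04 0 0 0 0 -1"

```text
time_s: 12.8
ee_pos: [0.552, 0.1619, 0.2152]
eef_rot: [-3.141, -0.0, 1.759]
force: [0.6, -0.4, -1.4]
grip_width: 0.0404
grip_force: 24.8
```

jog_arm --pt "0 0.03 0 0 0 0 -1" --pt "0 0.012 0 0 0 0 -1" --pt "0 0 0.01 0 0 0 -1" --pt "0 0 0 0 0 0 -1" --pt "0 0 0 0 0 0 -1"

```text
time_s: 13.3
ee_pos: [0.5911, 0.169, 0.2053]
eef_rot: [-3.141, 0.0, 1.756]
force: [-0.4, 0.1, -1.6]
grip_width: 0.0403
grip_force: 24.8
```

Run:
```python
from h import *
go([.5919,.1676,.075]);snap("w5")
```

```text
at [0.5911 0.169  0.2053] yaw 1.7561 shift tx -0.0015 ty 0.0006 tz 0.1303 grip 0.0403
```

View pics/w5.png

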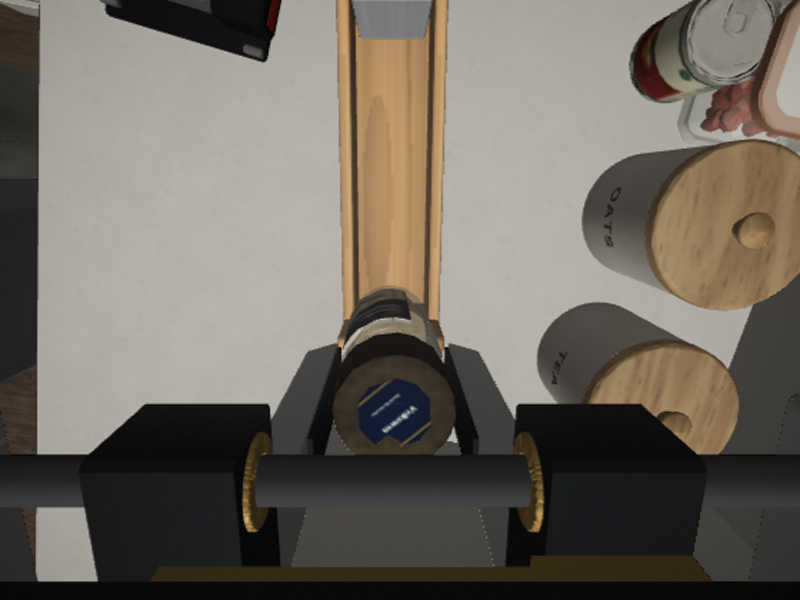

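Run:
```python
from h import *
import pickle
m=pickle.load(open("w5.pkl","rb"));t=ctrl.camera_model("top")
for z in (.1,.12,.14,.16,.18,.2):
    print(z,"OATS w",np.round(onz(m,(752*.7,233*.7),z)[:2],3),"top",np.round(onz(t,(236*.7,152*.7),z)[:2],3),"TEA w lid c",np.round(onz(m,(660*.7,408*.7),z)[:2],3),"TEA lid left edge",np.round(onz(m,(583*.7,408*.7),z)[:2],3))
print(onz(m,(538*.7,345*.7),0.))
```

```text
0.1 OATS w [0.792 0.248] top [0.778 0.248] TEA w lid c [0.774 0.13 ] TEA lid left edge [0.725 0.121]
0.12 OATS w [0.777 0.247] top [0.77  0.243] TEA w lid c [0.761 0.138] TEA lid left edge [0.715 0.129]
0.14 OATS w [0.762 0.246] top [0.762 0.238] TEA w lid c [0.747 0.145] TEA lid left edge [0.705 0.138]
0.16 OATS w [0.747 0.246] top [0.754 0.232] TEA w lid c [0.733 0.153] TEA lid left edge [0.694 0.146]
0.18 OATS w [0.732 0.245] top [0.746 0.227] TEA w lid c [0.719 0.16 ] TEA lid left edge [0.684 0.154]
0.2 OATS w [0.717 0.244] top [0.738 0.222] TEA w lid c [0.706 0.168] TEA lid left edge [0.674 0.162]
[0.7234411  0.12910361 0.        ]
```

jog_arm --pt "-0.001 0.001 0.03 0 0 0 -1" --pt "0 0 0.03 0 0 0 -1" --pt "0 0 0.03 0 0 0 -1" --pt "0 0 0.02 0 0 0 -1" --pt "0 0 0.015 0 0 0 -1"

```text
time_s: 13.85
ee_pos: [0.5925, 0.1682, 0.0796]
eef_rot: [-3.141, 0.0, 1.755]
force: [0.9, -0.5, -1.5]
grip_width: 0.0401
grip_force: 25.0
```

jog_arm --pt "0 0 0.004 0 0 0 -1" --pt "0 0 0 0 0 0 -1" --pt "0 0 0 0 0 0 -1"

```text
time_s: 14.15
ee_pos: [0.5936, 0.1685, 0.0777]
eef_rot: [3.14, -0.0, 1.755]
force: [-0.3, -0.6, -1.6]
grip_width: 0.0402
grip_force: 25.0
```

jog_arm --pt "0 -0.001 0.0015 0 0 0 -1" --pt "0 0 0.0015 0 0 0 -1" --pt "0 0 0 0 0 0 -1"

```text
time_s: 14.45
ee_pos: [0.5924, 0.1683, 0.0748]
eef_rot: [3.14, -0.0, 1.755]
force: [-3.1, -0.1, 7.3]
grip_width: 0.0402
grip_force: 25.0
```

jog_arm --pt "0 0 0 0 0 0 0.1" --pt "0 0 0 0 0 0 0.3" --pt "0 0 0 0 0 0 0.3" --pt "0 0 -0.04 0 0 0 0.3" --pt "0 0 -0.05 0 0 0 0.3"

```text
time_s: 14.95
ee_pos: [0.591, 0.1679, 0.1625]
eef_rot: [-3.137, 0.0, 1.755]
force: [0.5, -0.1, 0.2]
grip_width: 0.0608
grip_force: 0.0
```

jog_arm --pt "0 0 -0.04 0 0 0 0.3" --pt "0 -0.03 0 0 0 0 0.3" --pt "0 -0.04 0 0 0 0 0.3" --pt "0 -0.04 0 0 0 0 0.3" --pt "0 -0.04 0 0 0 0 0.3"

```text
time_s: 15.45
ee_pos: [0.443, 0.1403, 0.2032]
eef_rot: [-3.142, 0.0, 1.755]
force: [0.8, 0.2, 1.0]
grip_width: 0.061
grip_force: 0.0
```

jog_arm --pt "0 -0.04 0 0 0 -0.1 0.3" --pt "0 -0.03 0 0 0 -0.14 0.3" --pt "0 0 0 0 0 -0.14 0.3" --pt "0 0 0 0 0 -0.14 0.3" --pt "0 0 0 0 0 -0.14 0.3"

```text
time_s: 15.95
ee_pos: [0.3764, 0.1249, 0.2037]
eef_rot: [3.141, 0.0, 2.421]
force: [-0.7, 0.6, -1.0]
grip_width: 0.061
grip_force: 0.0
```

jog_arm --pt "0 0 0 0 0 -0.14 0.3" --pt "0 0 0 0 0 -0.14 0.3" --pt "0 0 0 0 0 -0.05 0.3" --pt "0 0 0 0 0 0 0.3"

```text
time_s: 16.35
ee_pos: [0.3765, 0.125, 0.2035]
eef_rot: [3.141, 0.0, 2.745]
force: [0.1, 0.6, -1.0]
grip_width: 0.0612
grip_force: 0.0
```

Run:
```python
from h import *
o=ctrl.get_obs();print(o["ee_pos"],o["eef_rot"],o["qpos"]);go([.39,-.321,.21])
```

```text
[0.37646475 0.12497319 0.20351624] [3.14144079e+00 1.69006115e-04 2.74548950e+00] [ 2.28101503e-01 -4.89394416e-02  1.91834560e+00  2.55818445e-05
  1.27196060e+00 -9.46599213e-01]
at [0.3765 0.125  0.2035] yaw 2.7455 shift tx -0.1846 ty -0.4062 tz -0.0065 grip 0.0612
```

jog_arm --pt "-0.017 -0.038 0 0 0 0 0.3" --pt "-0.017 -0.038 0 0 0 0 0.3" --pt "-0.017 -0.038 0 0 0 0 0.3" --pt "-0.017 -0.038 0 0 0 0 0.3" --pt "-0.017 -0.038 0 0 0 0 0.3"

```text
time_s: 16.85
ee_pos: [0.3812, -0.0848, 0.2037]
eef_rot: [3.141, 0.001, 2.743]
force: [0.9, 0.5, -0.3]
grip_width: 0.0615
grip_force: 0.0
```

jog_arm --pt "-0.017 -0.038 0 0 0 0 0.3" --pt "-0.017 -0.038 -0.02 0 0 0 0.3" --pt "-0.015 -0.034 -0.02 0 0 0 0.3" --pt "0 0 0 0 0 0 0.3" --pt "0 0 0 0 0 0 0.3"

```text
time_s: 17.35
ee_pos: [0.3839, -0.2038, 0.2432]
eef_rot: [3.141, -0.0, 2.742]
force: [-0.2, -0.2, -0.3]
grip_width: 0.0608
grip_force: 0.0
```

Run:
```python
from h import *
go([.39,-.321,.066]);snap("w6",[[.39,-.321,.105],[.421,-.395,.105]])
```

```text
at [ 0.3839 -0.2038  0.2432] yaw 2.7417 shift tx -0.0512 ty -0.1056 tz 0.1772 grip 0.0608
[0.39, -0.321, 0.105] ->px800 [243.4 360.4]
[0.421, -0.395, 0.105] ->px800 [172.9 434.2]
```

View pics/w6.png

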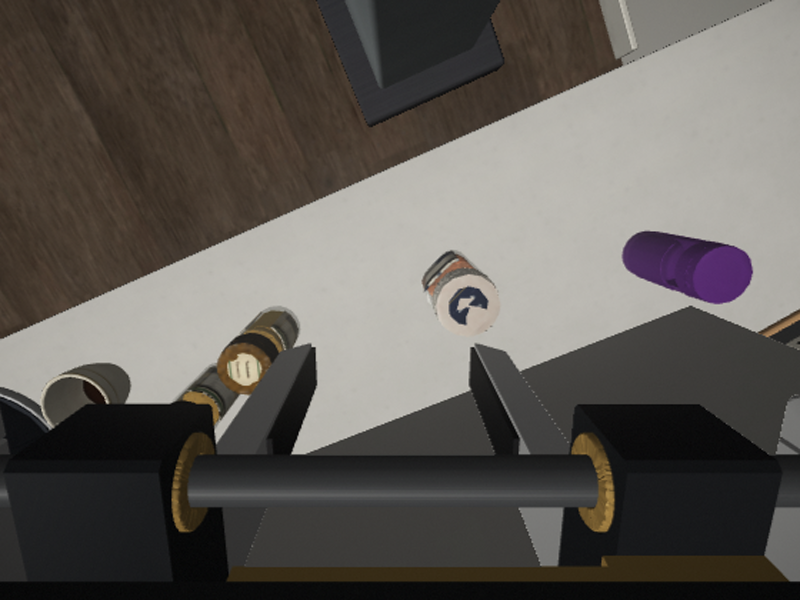

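The first tan jar's cap is at (248,362), about 4 mm from the prediction, so I'll correct for that and grasp it.

jog_arm --pt "-0.018 -0.036 0.02 0 0 0 0.3" --pt "-0.018 -0.036 0.02 0 0 0 0.3" --pt "-0.016 -0.031 0.01 0 0 0 0.3" --pt "0 0 0.04 0 0 0 0.3" --pt "0 0 0.04 0 0 0 0.3"

```text
time_s: 17.9
ee_pos: [0.3924, -0.318, 0.1119]
eef_rot: [3.142, 0.0, 2.744]
force: [1.0, 0.1, -1.0]
grip_width: 0.0612
grip_force: 0.0
```

jog_arm --pt "0 0 0.03 0 0 0 0.3" --pt "0 0 0.017 0 0 0 0.3" --pt "0 0 0 0 0 0 0.3" --pt "0 0 0 0 0 0 -1" --pt "0 0 0 0 0 0 -1"

```text
time_s: 18.4
ee_pos: [0.3929, -0.3185, 0.0676]
eef_rot: [-3.141, 0.002, 2.745]
force: [-0.0, -0.7, 0.1]
grip_width: 0.0488
grip_force: 0.0
```

jog_arm --pt "0 0 0 0 0 0 -1" --pt "0 0 0 0 0 0 -1" --pt "0 0 0 0 0 0 -1" --pt "0 0 0 0 0 0 -1" --pt "0 0 0 0 0 0 -1"

```text
time_s: 18.9
ee_pos: [0.3927, -0.319, 0.0673]
eef_rot: [-3.141, 0.002, 2.745]
force: [-0.2, 0.6, 7.4]
grip_width: 0.0401
grip_force: 24.9
```

jog_arm --pt "0 0 -0.03 0 0 0 -1" --pt "0 0 -0.04 0 0 0 -1" --pt "0 0 -0.04 0 0 0 -1" --pt "0 0 -0.04 0 0 0 -1" --pt "0 0 0 0 0 0 -1"

```text
time_s: 19.4
ee_pos: [0.3935, -0.3198, 0.2216]
eef_rot: [-3.139, 0.008, 2.745]
force: [-0.3, 0.1, -1.3]
grip_width: 0.0406
grip_force: 24.9
```

Run:
```python
from h import *
go([.36,.12,.21])
```

```text
at [ 0.3935 -0.3198  0.2216] yaw 2.7447 shift tx 0.2008 ty 0.3927 tz 0.0116 grip 0.0406
```

jog_arm --pt "0.018 0.036 0 0 0 0 -1" --pt "0.018 0.036 0 0 0 0 -1" --pt "0.018 0.036 0 0 0 0 -1" --pt "0.018 0.036 0 0 0 0 -1" --pt "0.018 0.036 0 0 0 0 -1"

```text
time_s: 19.9
ee_pos: [0.3781, -0.1163, 0.2158]
eef_rot: [3.142, -0.001, 2.744]
force: [-0.2, -0.2, -1.4]
grip_width: 0.0405
grip_force: 24.9
```

jog_arm --pt "0.018 0.036 0 0 0 0 -1" --pt "0.018 0.036 0 0 0 0 -1" --pt "0.018 0.036 0 0 0 0 -1" --pt "0.018 0.036 0 0 0 0 -1" --pt "0.018 0.036 0 0 0 0 -1"

```text
time_s: 20.4
ee_pos: [0.3647, 0.0845, 0.2159]
eef_rot: [-3.141, -0.0, 2.745]
force: [1.5, -0.3, -1.2]
grip_width: 0.0405
grip_force: 24.9
```

jog_arm --pt "0.018 0.036 0 0 0 0.1 -1" --pt "0 0 0 0 0 0.14 -1" --pt "0 0 0 0 0 0.14 -1" --pt "0 0 0 0 0 0.14 -1" --pt "0 0 0 0 0 0.14 -1"

```text
time_s: 20.9
ee_pos: [0.3623, 0.1232, 0.2157]
eef_rot: [-3.141, -0.0, 2.079]
force: [-0.2, 0.0, -0.7]
grip_width: 0.0404
grip_force: 24.9
```

jog_arm --pt "0 0 0 0 0 0.14 -1" --pt "0 0 0 0 0 0.14 -1" --pt "0 0 0 0 0 0.05 -1" --pt "0 0 0 0 0 0 -1" --pt "0 0 0 0 0 0 -1"

```text
time_s: 21.4
ee_pos: [0.3625, 0.1231, 0.2161]
eef_rot: [-3.141, 0.0, 1.757]
force: [0.3, 0.3, -1.0]
grip_width: 0.0405
grip_force: 24.9
```

Run:
```python
from h import *
go([.584,.2109,.075]);print(ctrl.get_obs()["grip_force"])
```

```text
at [0.3625 0.1231 0.2161] yaw 1.7566 shift tx 0.0454 ty 0.2339 tz 0.1411 grip 0.0405
24.867047667503357
```

jog_arm --pt "0.007 0.038 0 0 0 0.004 -1" --pt "0.008 0.04 0 0 0 0 -1" --pt "0.008 0.04 0 0 0 0 -1" --pt "0.008 0.04 0 0 0 0 -1" --pt "0.008 0.04 0 0 0 0 -1"

```text
time_s: 21.9
ee_pos: [0.5518, 0.1977, 0.2158]
eef_rot: [-3.141, 0.0, 1.752]
force: [-0.9, 0.3, -0.6]
grip_width: 0.0407
grip_force: 24.9
```

jog_arm --pt "0.007 0.036 0 0 0 0 -1" --pt "0 0 0 0 0 0 -1" --pt "0 0 0 0 0 0 -1"

```text
time_s: 22.2
ee_pos: [0.5844, 0.2104, 0.2152]
eef_rot: [-3.14, 0.0, 1.752]
force: [0.7, 0.1, -1.0]
grip_width: 0.0405
grip_force: 24.9
```

Run:
```python
from h import *
go([.584,.2109,.075]);snap("w7")
```

```text
at [0.5844 0.2104 0.2152] yaw 1.752 shift tx 0.0006 ty -0.0003 tz 0.1402 grip 0.0405
```

View pics/w7.png

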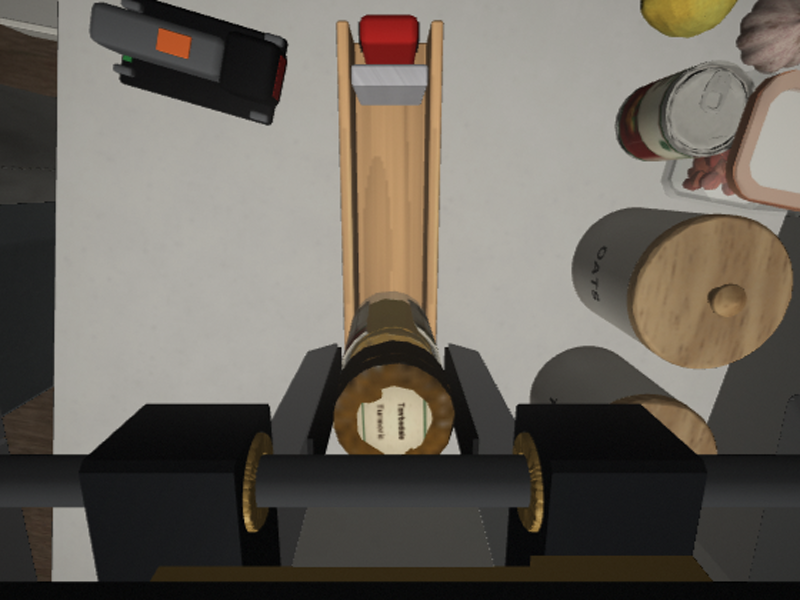

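The jar is over the channel at (392,415), with the stop at (390,80). Lowering it.

jog_arm --pt "0 0 0.035 0 0 0 -1" --pt "0 0 0.035 0 0 0 -1" --pt "0 0 0.03 0 0 0 -1" --pt "0 0 0.02 0 0 0 -1" --pt "0 0 0.014 0 0 0 -1"

```text
time_s: 22.75
ee_pos: [0.5836, 0.2102, 0.0818]
eef_rot: [-3.141, -0.0, 1.751]
force: [1.0, 1.2, 0.0]
grip_width: 0.0401
grip_force: 25.0
```

jog_arm --pt "0 0 0.003 0 0 0 -1" --pt "0 0 0.002 0 0 0 -1" --pt "0 0 0 0 0 0 -1"

```text
time_s: 23.05
ee_pos: [0.5849, 0.2105, 0.0784]
eef_rot: [3.14, -0.0, 1.751]
force: [0.4, 0.7, -1.3]
grip_width: 0.0405
grip_force: 25.0
```

jog_arm --pt "0 0 0.0015 0 0 0 -1" --pt "0 0 0.0015 0 0 0 -1" --pt "0 0 0 0 0 0 -1"

```text
time_s: 23.35
ee_pos: [0.5847, 0.2105, 0.0746]
eef_rot: [3.141, -0.0, 1.751]
force: [0.0, 0.4, -1.3]
grip_width: 0.0404
grip_force: 25.0
```

jog_arm --pt "0 0 0 0 0 0 0.1" --pt "0 0 0 0 0 0 0.3" --pt "0 0 0 0 0 0 0.3" --pt "0 0 -0.04 0 0 0 0.3" --pt "0 0 -0.05 0 0 0 0.3"

```text
time_s: 23.85
ee_pos: [0.5836, 0.21, 0.1636]
eef_rot: [-3.137, 0.001, 1.751]
force: [0.5, 0.6, 0.6]
grip_width: 0.0612
grip_force: 0.0
```

jog_arm --pt "0 0 -0.04 0 0 0 0.3" --pt "-0.01 -0.03 0 0 0 0 0.3" --pt "-0.01 -0.04 0 0 0 0 0.3" --pt "-0.01 -0.04 0 0 0 0 0.3" --pt "-0.01 -0.04 0 0 0 0 0.3"

```text
time_s: 24.35
ee_pos: [0.4426, 0.1436, 0.2043]
eef_rot: [3.141, 0.0, 1.751]
force: [0.5, 0.9, 0.3]
grip_width: 0.0616
grip_force: 0.0
```

jog_arm --pt "0 -0.04 0 0 0 -0.1 0.3" --pt "0 -0.03 0 0 0 -0.14 0.3" --pt "0 0 0 0 0 -0.14 0.3" --pt "0 0 0 0 0 -0.14 0.3" --pt "0 0 0 0 0 -0.14 0.3"

```text
time_s: 24.85
ee_pos: [0.3759, 0.1287, 0.2048]
eef_rot: [3.141, 0.001, 2.417]
force: [0.2, 0.1, 0.2]
grip_width: 0.0613
grip_force: 0.0
```

jog_arm --pt "0 0 0 0 0 -0.14 0.3" --pt "0 0 0 0 0 -0.14 0.3" --pt "0 0 0 0 0 -0.05 0.3" --pt "0 0 0 0 0 0 0.3"

```text
time_s: 25.25
ee_pos: [0.3761, 0.1287, 0.2046]
eef_rot: [3.141, 0.0, 2.741]
force: [-0.7, 0.0, -0.4]
grip_width: 0.061
grip_force: 0.0
```

Run:
```python
from h import *
go([.421,-.393,.21])
```

```text
at [0.3761 0.1287 0.2046] yaw 2.7414 shift tx -0.2447 ty -0.4630 tz -0.0054 grip 0.061
```

jog_arm --pt "-0.021 -0.04 0 0 0 0 0.3" --pt "-0.021 -0.04 0 0 0 0 0.3" --pt "-0.021 -0.04 0 0 0 0 0.3" --pt "-0.021 -0.04 0 0 0 0 0.3" --pt "-0.021 -0.04 0 0 0 0 0.3"

```text
time_s: 25.75
ee_pos: [0.3945, -0.0982, 0.2048]
eef_rot: [3.142, 0.001, 2.739]
force: [0.2, 0.3, -0.1]
grip_width: 0.0611
grip_force: 0.0
```

jog_arm --pt "-0.021 -0.04 0 0 0 0 0.3" --pt "-0.021 -0.04 0 0 0 0 0.3" --pt "-0.021 -0.04 -0.02 0 0 0 0.3" --pt "-0.021 -0.04 -0.02 0 0 0 0.3" --pt "0 0 0 0 0 0 0.3"

```text
time_s: 26.25
ee_pos: [0.4098, -0.2808, 0.2463]
eef_rot: [-3.14, 0.003, 2.735]
force: [0.2, 0.5, -1.0]
grip_width: 0.0611
grip_force: 0.0
```

Run:
```python
from h import *
go([.421,-.393,.066]);snap("w8",[[.421,-.395,.105]])
t=ctrl.camera_model("top")
print("kettle left edge",[np.round(onz(t,(612*.7,340*.7),z)[:2],3) for z in (0,.1,.2)])
```

```text
at [ 0.4098 -0.2808  0.2463] yaw 2.735 shift tx -0.0547 ty -0.0987 tz 0.1803 grip 0.0611
[0.421, -0.395, 0.105] ->px800 [252.8 363.7]
kettle left edge [array([ 0.398, -0.57 ]), array([ 0.391, -0.531]), array([ 0.383, -0.493])]
```

View pics/w8.png

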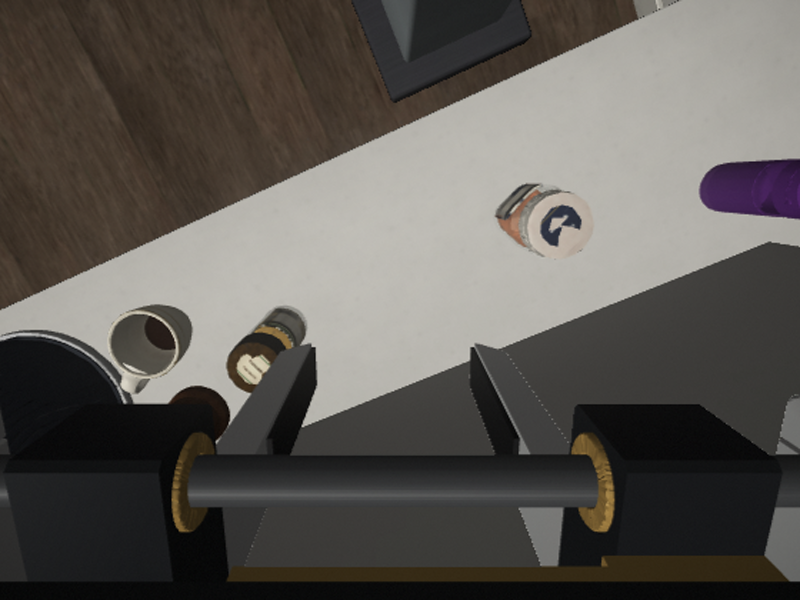

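Run:
```python
from h import *
import pickle
m=pickle.load(open("w8.pkl","rb"));t=ctrl.camera_model("top")
for z in (.0,.05,.1,.15,.2,.25):
    print(z,"w8",[np.round(onz(m,(u*.7,v*.7),z)[:2],3) for u,v in ((128,390),(105,362),(60,336))],"top",[np.round(onz(t,(u*.7,v*.7),z)[:2],3) for u,v in((612,340),(625,365),(630,300))])
```

```text
0.0 w8 [array([ 0.422, -0.564]), array([ 0.389, -0.569]), array([ 0.35 , -0.594])] top [array([ 0.398, -0.57 ]), array([ 0.345, -0.595]), array([ 0.487, -0.613])]
0.05 w8 [array([ 0.413, -0.528]), array([ 0.384, -0.532]), array([ 0.35 , -0.554])] top [array([ 0.395, -0.55 ]), array([ 0.343, -0.575]), array([ 0.48 , -0.592])]
0.1 w8 [array([ 0.404, -0.491]), array([ 0.379, -0.495]), array([ 0.349, -0.514])] top [array([ 0.391, -0.531]), array([ 0.341, -0.555]), array([ 0.473, -0.572])]
0.15 w8 [array([ 0.395, -0.454]), array([ 0.374, -0.458]), array([ 0.348, -0.474])] top [array([ 0.387, -0.512]), array([ 0.34 , -0.535]), array([ 0.466, -0.551])]
0.2 w8 [array([ 0.386, -0.418]), array([ 0.368, -0.42 ]), array([ 0.348, -0.434])] top [array([ 0.383, -0.493]), array([ 0.338, -0.515]), array([ 0.459, -0.53 ])]
0.25 w8 [array([ 0.377, -0.381]), array([ 0.363, -0.383]), array([ 0.347, -0.394])] top [array([ 0.38 , -0.474]), array([ 0.336, -0.494]), array([ 0.451, -0.509])]
```

The second tan cap is at (257,360), within 4 mm of the prediction. The kettle's base edge is at y≈-0.57, so there is clearance. Grasping.

jog_arm --pt "-0.02 -0.034 0.02 0 0 0 0.3" --pt "-0.02 -0.034 0.02 0 0 0 0.3" --pt "-0.014 -0.03 0.01 0 0 0 0.3" --pt "0 0 0.04 0 0 0 0.3" --pt "0 0 0.04 0 0 0 0.3"

```text
time_s: 26.8
ee_pos: [0.4211, -0.3873, 0.113]
eef_rot: [3.142, 0.0, 2.739]
force: [0.4, -0.8, 0.1]
grip_width: 0.061
grip_force: 0.0
```

jog_arm --pt "0 0 0.03 0 0 0 0.3" --pt "0 0 0.019 0 0 0 0.3" --pt "0 0 0 0 0 0 0.3" --pt "0 0 0 0 0 0 -1" --pt "0 0 0 0 0 0 -1"

```text
time_s: 27.3
ee_pos: [0.4217, -0.3878, 0.0669]
eef_rot: [-3.141, 0.002, 2.741]
force: [0.5, -0.3, 1.1]
grip_width: 0.0482
grip_force: 0.2
```

jog_arm --pt "0 0 0 0 0 0 -1" --pt "0 0 0 0 0 0 -1" --pt "0 0 0 0 0 0 -1" --pt "0 0 0 0 0 0 -1" --pt "0 0 0 0 0 0 -1"

```text
time_s: 27.8
ee_pos: [0.4214, -0.3884, 0.0666]
eef_rot: [-3.14, 0.002, 2.741]
force: [-0.8, -1.0, 6.9]
grip_width: 0.0408
grip_force: 24.8
```

jog_arm --pt "0 0 -0.03 0 0 0 -1" --pt "0 0 -0.04 0 0 0 -1" --pt "0 0 -0.04 0 0 0 -1" --pt "0 0 -0.04 0 0 0 -1" --pt "0 0 0 0 0 0 -1"

```text
time_s: 28.3
ee_pos: [0.4222, -0.3888, 0.2212]
eef_rot: [-3.138, 0.008, 2.741]
force: [1.1, -0.5, -0.8]
grip_width: 0.0408
grip_force: 24.7
```

Run:
```python
from h import *
go([.36,.12,.21])
```

```text
at [ 0.4222 -0.3888  0.2212] yaw 2.7408 shift tx 0.2558 ty 0.4442 tz 0.0112 grip 0.0408
```

jog_arm --pt "0.021 0.037 0 0 0 0 -1" --pt "0.021 0.037 0 0 0 0 -1" --pt "0.021 0.037 0 0 0 0 -1" --pt "0.021 0.037 0 0 0 0 -1" --pt "0.021 0.037 0 0 0 0 -1"

```text
time_s: 28.8
ee_pos: [0.3957, -0.1747, 0.2147]
eef_rot: [3.141, -0.001, 2.74]
force: [1.6, 0.8, -1.3]
grip_width: 0.0412
grip_force: 24.7
```

jog_arm --pt "0.021 0.037 0 0 0 0 -1" --pt "0.021 0.037 0 0 0 0 -1" --pt "0.021 0.037 0 0 0 0 -1" --pt "0.021 0.037 0 0 0 0 -1" --pt "0.021 0.037 0 0 0 0 -1"

```text
time_s: 29.3
ee_pos: [0.3712, 0.0365, 0.215]
eef_rot: [-3.142, -0.0, 2.74]
force: [0.8, 1.2, -1.1]
grip_width: 0.0404
grip_force: 24.7
```

jog_arm --pt "0.021 0.037 0 0 0 0.1 -1" --pt "0.018 0.037 0 0 0 0.14 -1" --pt "0 0 0 0 0 0.14 -1" --pt "0 0 0 0 0 0.14 -1" --pt "0 0 0 0 0 0.14 -1"

```text
time_s: 29.8
ee_pos: [0.3687, 0.1141, 0.2148]
eef_rot: [-3.141, -0.0, 2.091]
force: [0.3, 0.2, -0.1]
grip_width: 0.0403
grip_force: 24.9
```

jog_arm --pt "0 0 0 0 0 0.14 -1" --pt "0 0 0 0 0 0.14 -1" --pt "0 0 0 0 0 0.05 -1" --pt "0 0 0 0 0 0 -1" --pt "0 0 0 0 0 0 -1"

```text
time_s: 30.3
ee_pos: [0.3689, 0.1138, 0.2151]
eef_rot: [-3.141, -0.0, 1.767]
force: [-0.0, 0.4, -1.3]
grip_width: 0.0405
grip_force: 24.9
```

Run:
```python
from h import *
go([.5761,.2542,.075])
```

```text
at [0.3689 0.1138 0.2151] yaw 1.7674 shift tx 0.0972 ty 0.2306 tz 0.1401 grip 0.0405
```

jog_arm --pt "0.0168 0.038 0 0 0 0.015 -1" --pt "0.0168 0.038 0 0 0 0 -1" --pt "0.0168 0.038 0 0 0 0 -1" --pt "0.0168 0.038 0 0 0 0 -1" --pt "0.0168 0.038 0 0 0 0 -1"

```text
time_s: 30.8
ee_pos: [0.5418, 0.232, 0.2149]
eef_rot: [-3.141, 0.0, 1.752]
force: [-0.1, 0.7, -0.4]
grip_width: 0.0402
grip_force: 24.9
```

jog_arm --pt "0.0168 0.038 0 0 0 0 -1" --pt "0 0 0.01 0 0 0 -1" --pt "0 0 0 0 0 0 -1"

```text
time_s: 31.1
ee_pos: [0.5745, 0.2542, 0.2027]
eef_rot: [-3.138, 0.001, 1.752]
force: [-0.4, 0.2, -1.1]
grip_width: 0.0405
grip_force: 24.9
```

Run:
```python
from h import *
go([.5761,.2542,.075])
```

```text
at [0.5745 0.2542 0.2027] yaw 1.7522 shift tx -0.0003 ty 0.0016 tz 0.1277 grip 0.0405
```

jog_arm --pt "0 0.001 0.035 0 0 0 -1" --pt "0 0 0.035 0 0 0 -1" --pt "0 0 0.03 0 0 0 -1" --pt "0 0 0.02 0 0 0 -1" --pt "0 0 0.004 0 0 0 -1"

```text
time_s: 31.6
ee_pos: [0.5744, 0.2535, 0.0797]
eef_rot: [-3.138, 0.001, 1.751]
force: [0.2, 0.5, 0.1]
grip_width: 0.0409
grip_force: 24.9
```

jog_arm --pt "0 0 0.002 0 0 0 -1" --pt "0 0 0.001 0 0 0 -1" --pt "0 0 0.001 0 0 0 -1" --pt "0 0 0 0 0 0 -1"

```text
time_s: 32.0
ee_pos: [0.5763, 0.2545, 0.0782]
eef_rot: [3.141, -0.0, 1.751]
force: [-0.8, 0.3, -1.2]
grip_width: 0.0405
grip_force: 24.9
```

jog_arm --pt "0 0 0.0015 0 0 0 -1" --pt "0 0 0.0015 0 0 0 -1" --pt "0 0 0 0 0 0 -1"

```text
time_s: 32.3
ee_pos: [0.5761, 0.2545, 0.0747]
eef_rot: [3.141, -0.0, 1.751]
force: [-2.3, -0.4, 2.4]
grip_width: 0.0405
grip_force: 24.9
```

jog_arm --pt "0 0 0 0 0 0 0.1" --pt "0 0 0 0 0 0 0.3" --pt "0 0 0 0 0 0 0.3" --pt "0 0 -0.03 0 0 0 0.3" --pt "0 0 -0.04 0 0 0 0.3"

```text
time_s: 32.8
ee_pos: [0.5751, 0.2541, 0.1434]
eef_rot: [-3.138, 0.001, 1.751]
force: [1.0, 0.4, 0.7]
grip_width: 0.0608
grip_force: 0.0
```

jog_arm --pt "0 0 -0.03 0 0 0 0.3" --pt "0.03 0 -0.02 0 0 0 0.2" --pt "0.04 0 0 0 0 0 0.2" --pt "0.03 0 0 0 0 0 0.2" --pt "0 0 0 0 0 0 0.2"

```text
time_s: 33.3
ee_pos: [0.557, 0.3559, 0.1941]
eef_rot: [-3.141, -0.0, 1.754]
force: [0.5, -0.0, 0.6]
grip_width: 0.0565
grip_force: 0.0
```

Run:
```python
from h import *
go([.5577,.354,.092])
im=ctrl.camera("top")[:,:,::-1]
cv2.imwrite("pics/t1.png",cv2.resize(im[140:260,85:245],None,fx=5,fy=5,interpolation=cv2.INTER_CUBIC))
```

```text
at [0.557  0.3559 0.1941] yaw 1.7541 shift tx -0.0020 ty 0.0004 tz 0.1021 grip 0.0565
```

View pics/t1.png

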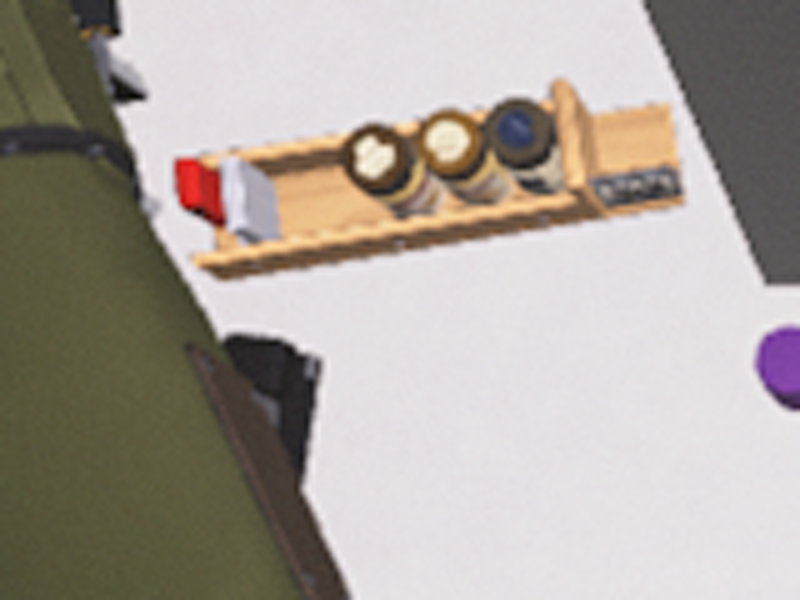

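All three jars stand upright in the channel: blue at (522,135), tan at (450,140) and (380,155). The stop is at (225,195). Gripping the tab now.

jog_arm --pt "-0.002 0 0.03 0 0 0 0.1" --pt "0 0 0.03 0 0 0 0.1" --pt "0 0 0.03 0 0 0 0.1" --pt "0 0 0.011 0 0 0 0.1" --pt "0 0 0 0 0 0 -1" --squeeze 15

```text
time_s: 33.85
ee_pos: [0.5584, 0.3498, 0.0923]
eef_rot: [-3.139, 0.001, 1.75]
force: [0.2, 0.0, -0.3]
grip_width: 0.0466
grip_force: 0.0
```

jog_arm --pt "0 0 0 0 0 0 -1" --pt "0 0 0 0 0 0 -1" --pt "0 0 0 0 0 0 -1" --pt "0 0 0 0 0 0 -1" --pt "0 0 0 0 0 0 -1"

```text
time_s: 34.35
ee_pos: [0.5567, 0.3508, 0.0952]
eef_rot: [-3.138, 0.0, 1.751]
force: [-20.2, -5.7, 10.1]
grip_width: 0.0302
grip_force: 15.0
```

jog_arm --pt "-0.015 0 0 0 0 0 -1" --pt "-0.015 0 0 0 0 0 -1" --pt "-0.015 0 0 0 0 0 -1" --pt "-0.01 0 0 0 0 0 -1" --pt "0 0 0 0 0 0 -1"

```text
time_s: 34.85
ee_pos: [0.5668, 0.2957, 0.0952]
eef_rot: [-3.138, 0.0, 1.75]
force: [-20.0, -5.8, 10.8]
grip_width: 0.03
grip_force: 15.0
```

jog_arm --pt "-0.005 0 0 0 0 0 -1" --pt "-0.004 0 0 0 0 0 -1" --pt "-0.002 0 0 0 0 0 -1" --pt "0 0 0 0 0 0 -1"

```text
time_s: 35.25
ee_pos: [0.5686, 0.286, 0.0952]
eef_rot: [-3.138, -0.0, 1.751]
force: [-20.2, -4.2, 10.2]
grip_width: 0.0301
grip_force: 15.0
```

jog_arm --pt "0 -0.0015 0 0 0 0 -1" --pt "0 -0.001 0 0 0 0 -1" --pt "-0.001 0 0 0 0 0 -1" --pt "0 0 0 0 0 0 -1"

```text
time_s: 35.65
ee_pos: [0.5685, 0.2849, 0.0952]
eef_rot: [3.14, -0.001, 1.751]
force: [-3.6, 1.7, 7.9]
grip_width: 0.0298
grip_force: 15.0
```

jog_arm --pt "-0.001 0 0 0 0 0 -1" --pt "0 0 0 0 0 0 -1"

```text
time_s: 35.85
ee_pos: [0.5687, 0.284, 0.0952]
eef_rot: [3.14, -0.001, 1.751]
force: [-3.2, 1.9, 7.6]
grip_width: 0.0298
grip_force: 15.0
```

jog_arm --pt "-0.001 0 0 0 0 0 -1" --pt "0 0 0 0 0 0 -1"

```text
time_s: 36.05
ee_pos: [0.5689, 0.283, 0.0952]
eef_rot: [3.14, -0.001, 1.751]
force: [-3.4, 2.4, 7.4]
grip_width: 0.0298
grip_force: 15.0
```

jog_arm --pt "-0.001 0 0 0 0 0 -1" --pt "0 0 0 0 0 0 -1"

```text
time_s: 36.25
ee_pos: [0.569, 0.2823, 0.0951]
eef_rot: [3.14, -0.001, 1.751]
force: [-3.0, 2.5, 7.7]
grip_width: 0.0294
grip_force: 15.0
```

jog_arm --pt "-0.001 0 0 0 0 0 -1" --pt "0 0 0 0 0 0 -1"

```text
time_s: 36.45
ee_pos: [0.569, 0.2822, 0.0952]
eef_rot: [3.139, -0.003, 1.751]
force: [-3.2, 10.1, 6.1]
grip_width: 0.0298
grip_force: 15.0
```

jog_arm --pt "-0.001 0 0 0 0 0 -1" --pt "0 0 0 0 0 0 -1"

```text
time_s: 36.65
ee_pos: [0.5691, 0.2818, 0.0951]
eef_rot: [3.139, -0.004, 1.752]
force: [-3.9, 14.1, 4.7]
grip_width: 0.03
grip_force: 15.0
```

jog_arm --pt "-0.001 0 0 0 0 0 -1" --pt "0 0 0 0 0 0 -1"

```text
time_s: 36.85
ee_pos: [0.5693, 0.2811, 0.0951]
eef_rot: [3.139, -0.004, 1.752]
force: [-3.5, 15.5, 5.3]
grip_width: 0.0299
grip_force: 15.0
```

jog_arm --pt "0 0 0 0 0 0 0.1" --pt "0 0 0 0 0 0 0.1" --pt "0 0 0 0 0 0 0.1" --pt "0 0 -0.04 0 0 0 0.1" --pt "0 0 -0.05 0 0 0 0.1"

```text
time_s: 37.35
ee_pos: [0.5683, 0.2779, 0.1826]
eef_rot: [-3.137, 0.001, 1.75]
force: [-0.0, 0.3, 0.7]
grip_width: 0.0514
grip_force: 0.0
```

jog_arm --pt "0 0 -0.05 0 0 0 0.1" --pt "-0.04 -0.01 -0.05 0 0 0 0.1" --pt "-0.04 -0.01 0 0 0 0 0.1" --pt "-0.04 -0.01 0 0 0 0 0.1" --pt "-0.03 0 0 0 0 0 0.1"

```text
time_s: 37.85
ee_pos: [0.5666, 0.1328, 0.2727]
eef_rot: [3.141, 0.0, 1.75]
force: [1.0, 0.0, 0.2]
grip_width: 0.0518
grip_force: 0.0
```

jog_arm --pt "-0.02 0 0 0 0 0 0.1" --pt "0 0 0 0 0 0 0.1"

```text
time_s: 38.05
ee_pos: [0.571, 0.113, 0.2722]
eef_rot: [3.141, 0.0, 1.748]
force: [0.3, 0.8, 0.1]
grip_width: 0.0518
grip_force: 0.0
```

Run:
```python
from h import *
go([.4,.32,.2]);snap("w9")
```

```text
at [0.571  0.113  0.2722] yaw 1.7476 shift tx 0.2338 ty -0.1320 tz 0.0722 grip 0.0518
```

View pics/w9.png

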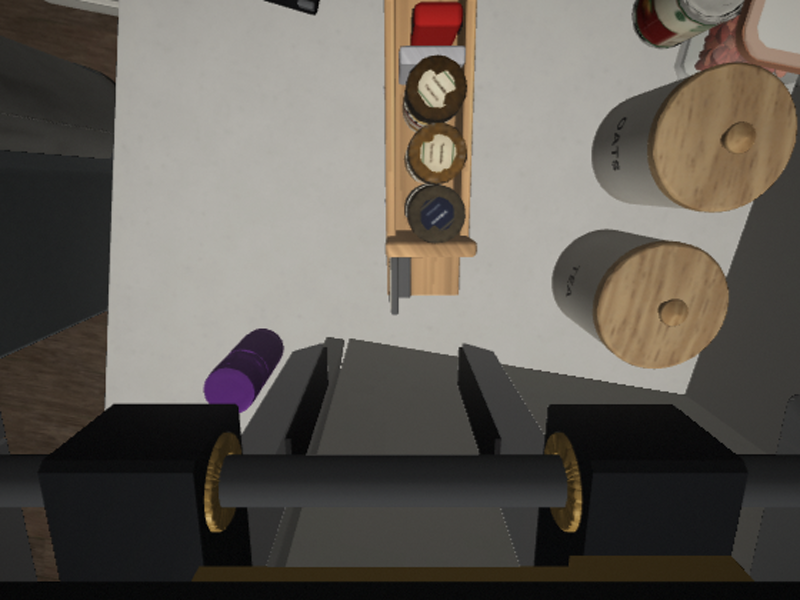

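Run:
```python
from h import *
import pickle
m=pickle.load(open("w9.pkl","rb"));y=.1815
R=np.array([[np.cos(y),np.sin(y)],[-np.sin(y),np.cos(y)]])
for n,p,z in [("j3",(436,88),.113),("j3top",(436,55),.113),("j3bot",(436,122),.113),("j2",(437,153),.113),("j2b",(437,183),.113),("j1",(436,213),.113),("j1b",(436,241),.113),("wall inner",(432,239),.098),("stop top",(432,64),.086),("tab",(437,10),.128)]:
    q=onz(m,(p[0]*.7,p[1]*.7),z);print(n,np.round(R@q[:2],4))
```

```text
j3 [0.6115 0.1373]
j3top [0.6112 0.1569]
j3bot [0.6118 0.1164]
j2 [0.6128 0.0967]
j2b [0.6131 0.0771]
j1 [0.6128 0.0569]
j1b [0.6131 0.0375]
wall inner [0.6115 0.0372]
stop top [0.6107 0.1575]
tab [0.6101 0.1781]
```

The jars touch each other, the wall and the stop: caps at rows 88, 153 and 213 give 40–41 mm spacing. Next, the scanner.

jog_arm --pt "0.032 -0.025 0 0 0 0 0.1" --pt "0.032 -0.025 0 0 0 0 0.1" --pt "0.032 -0.025 0 0 0 0 0.1" --pt "0.032 -0.025 0 0 0 0 0.1" --pt "0.032 -0.025 0 0 0 0 0.1"

```text
time_s: 38.6
ee_pos: [0.4173, 0.2521, 0.2721]
eef_rot: [3.141, -0.0, 1.751]
force: [0.2, -0.6, -0.2]
grip_width: 0.0517
grip_force: 0.0
```

jog_arm --pt "0 0 0 0 0 0 0.1" --pt "0 0 0 0 0 0 0.1"

```text
time_s: 38.8
ee_pos: [0.4185, 0.2515, 0.2723]
eef_rot: [3.141, -0.0, 1.753]
force: [0.7, -0.8, 0.2]
grip_width: 0.0515
grip_force: 0.0
```

Run:
```python
from h import *
go([.4,.32,.2]);snap("w10")
```

```text
at [0.4185 0.2515 0.2723] yaw 1.7531 shift tx 0.0708 ty -0.0058 tz 0.0723 grip 0.0515
```

View pics/w10.png

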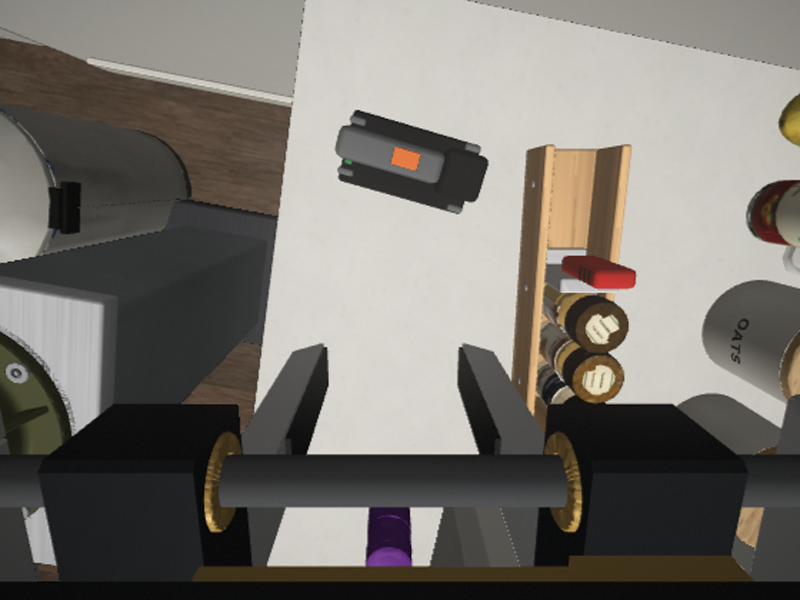

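The scanner lies in its dock: grip end at (340,140), head front at (485,180), dock nubs at (358,117), (472,148), (345,173) and (456,208). From here I'll measure numerically.

Run:
```python
from h import *
import pickle
m=pickle.load(open("w10.pkl","rb"));im=cv2.imread("pics/w10.png").astype(int)
g=im.max(2);
for y in range(105,216,10): print(y,[int(v) for v in g[y,330:495:11]])
# dock+scanner outline : dark
mk=((g<130)).astype(np.uint8);mk[:100]=0;mk[220:]=0;mk[:,:325]=0;mk[:,500:]=0
print("whole",cv2.minAreaRect(np.argwhere(mk)[:,::-1].astype(np.float32)))
# grip top plus orange label
hsv=cv2.cvtColor(im.astype(np.uint8),cv2.COLOR_BGR2HSV)
orange=((hsv[...,1]>150)&(hsv[...,2]>150)).astype(np.uint8);orange[:100]=0;orange[220:]=0;orange[:,:325]=0;orange[:,500:]=0
r=cv2.minAreaRect(np.argwhere(orange)[:,::-1].astype(np.float32));b=cv2.boxPoints(r)
print("orange",r);print(np.round([onz(m,p*.7,.044)[:2] for p in [np.array(r[0]),*b]],4))
```

```text
105 [212, 210, 212, 213, 214, 211, 212, 213, 211, 210, 210, 213, 210, 211, 212]
115 [213, 212, 125, 43, 80, 215, 215, 213, 212, 212, 212, 211, 211, 211, 212]
125 [213, 204, 40, 87, 45, 45, 44, 25, 217, 214, 212, 212, 211, 213, 214]
135 [213, 90, 108, 95, 72, 47, 44, 44, 45, 44, 37, 218, 208, 211, 211]
145 [214, 107, 110, 110, 109, 107, 91, 74, 51, 46, 46, 46, 45, 76, 212]
155 [214, 110, 114, 111, 110, 109, 230, 229, 245, 100, 77, 45, 45, 41, 212]
165 [214, 96, 49, 47, 107, 114, 170, 230, 114, 109, 95, 47, 48, 47, 45]
175 [214, 39, 79, 48, 48, 47, 44, 99, 115, 111, 53, 47, 46, 47, 130]
185 [213, 215, 226, 46, 50, 48, 48, 46, 47, 45, 43, 48, 47, 48, 213]
195 [213, 214, 215, 215, 214, 222, 62, 49, 48, 49, 48, 46, 48, 48, 213]
205 [213, 213, 214, 215, 214, 214, 214, 213, 214, 94, 49, 86, 74, 215, 214]
215 [213, 215, 216, 216, 215, 216, 215, 212, 213, 215, 214, 213, 214, 215, 216]
whole ((408.94970703125, 162.4853515625), (151.92034912109375, 73.20179748535156), 16.22019386291504)
orange ((405.17431640625, 158.25230407714844), (26.34022331237793, 17.43243980407715), 16.699243545532227)
[[0.413  0.3406]
 [0.4016 0.3349]
 [0.4032 0.3484]
 [0.4244 0.3463]
 [0.4229 0.3328]]
```

Run:
```python
from h import *
import pickle
m=pickle.load(open("w10.pkl","rb"));im=cv2.imread("pics/w10.png").astype(int)
g=im.max(2);s=g-im.min(2)
roi=np.zeros(g.shape,bool);roi[100:220,325:500]=1
mk=(((g>101)&(g<125)&(s<25))|((s>90)&(g>150)))&roi
mk=cv2.morphologyEx(mk.astype(np.uint8),cv2.MORPH_OPEN,np.ones((4,4)))
n,l,st,_=cv2.connectedComponentsWithStats(mk);k=1+st[1:,4].argmax();print(st[k])
r=cv2.minAreaRect(np.argwhere(l==k)[:,::-1].astype(np.float32));print("grip top",r)
W=np.array([onz(m,p*.7,.044)[:2] for p in cv2.boxPoints(r)]);print(np.round(W,4),"c",np.round(W.mean(0),4))
e=[np.linalg.norm(W[i]-W[i-1]) for i in range(4)];print(np.round(e,4))
i=int(np.argmax(e));d=W[i]-W[i-1];d*=np.sign(d[0]);print("yaw",np.arctan2(d[1],d[0]))
# nub tops : lightish grey spots 70-95
for c in [(358,117),(472,148),(345,173),(456,208)]:
    x,y=c;sub=g[y-9:y+10,x-12:x+13];q=np.argwhere((sub>65)&(sub<100));q=q.mean(0)+[y-9,x-12];print("nub",np.round(q,1),np.round(onz(m,q[::-1]*.7,.015)[:2],4))
```

```text
[ 340  133  100   50 2443]
grip top ((390.18341064453125, 157.55117797851562), (101.40440368652344, 26.230297088623047), 15.592811584472656)
[[0.3589 0.3321]
 [0.3615 0.3523]
 [0.443  0.3459]
 [0.4413 0.3253]] c [0.4012 0.3389]
[0.0827 0.0204 0.0817 0.0206]
yaw -0.08199489385024096
nub [118.6 358.4] [0.3682 0.3668]
nub [147.2 471.7] [0.4685 0.3614]
nub [171.8 345.9] [0.3644 0.3215]
nub [207.  453.4] [0.4636 0.3088]
```

jog_arm --pt "0 0 0 0 0 -0.14 0.1" --pt "0 0 0 0 0 -0.14 0.1" --pt "0 0 0 0 0 -0.14 0.1" --pt "0 0 0 0 0 -0.14 0.1" --pt "0 0 0 0 0 -0.14 0.1"

```text
time_s: 39.35
ee_pos: [0.4199, 0.2498, 0.2718]
eef_rot: [-3.141, -0.0, 2.455]
force: [0.2, -0.3, -0.2]
grip_width: 0.0513
grip_force: 0.0
```

jog_arm --pt "0 0 0 0 0 -0.14 0.1" --pt "0 0 0 0 0 -0.14 0.1" --pt "0 0 0 0 0 -0.14 0.1" --pt "0 0 0 0 0 -0.14 0.1" --pt "0 0 0 0 0 -0.04 0.1"

```text
time_s: 39.85
ee_pos: [0.4199, 0.2498, 0.2718]
eef_rot: [-3.141, -0.0, 3.054]
force: [-0.4, 0.6, -0.2]
grip_width: 0.0521
grip_force: 0.0
```

jog_arm --pt "0.004 0.03 0.02 0 0 0 0.1" --pt "0.003 0.03 0.03 0 0 0 0.1" --pt "0 0.026 0.03 0 0 0 0.1" --pt "0 0 0.03 0 0 0 0.1" --pt "0 0 0 0 0 0 0.1"

```text
time_s: 40.35
ee_pos: [0.4191, 0.3356, 0.1581]
eef_rot: [-3.137, -0.005, 3.05]
force: [-0.5, -0.6, 0.3]
grip_width: 0.0517
grip_force: 0.0
```

Run:
```python
from h import *
go([.418,.338,.014]);snap("w11",[[.4,.339,.044],[.418,.338,.044]])
m=ctrl.camera_model("wrist");im=cv2.imread("pics/w11.png").astype(int)
g=im.max(2);s=g-im.min(2)
o=((s>90)&(g>150)&(im[...,2]>im[...,0]+80));q=np.argwhere(cv2.morphologyEx(o.astype(np.uint8),cv2.MORPH_OPEN,np.ones((5,5))))
r=cv2.minAreaRect(q[:,::-1].astype(np.float32));print(r);W=np.array([onz(m,p*.7,.044)[:2] for p in cv2.boxPoints(r)]);print(np.round(W,4),np.round(W.mean(0),4))
```

```text
at [0.4191 0.3356 0.1581] yaw 3.0503 shift tx 0.0013 ty 0.0023 tz 0.1441 grip 0.0517
[0.4, 0.339, 0.044] ->px800 [397.5 268.3]
[0.418, 0.338, 0.044] ->px800 [398.5 296.7]
((402.0, 289.0), (32.0, 20.0), 90.0)
[[0.4043 0.3358]
 [0.4055 0.3483]
 [0.4261 0.3466]
 [0.4249 0.3339]] [0.4152 0.3412]
```

jog_arm --pt "0.001 0.003 0.04 0 0 0 0.1" --pt "0 0 0.04 0 0 0 0.1" --pt "0 0 0.04 0 0 0 0.1" --pt "0 0 0.018 0 0 0 0.1" --pt "0 0 0.005 0 0 0 0.1"

```text
time_s: 40.9
ee_pos: [0.4198, 0.3392, 0.0188]
eef_rot: [-3.141, -0.001, 3.049]
force: [0.2, 0.4, 0.9]
grip_width: 0.0517
grip_force: 0.0
```

jog_arm --pt "0 0 0 0 0 0 0.1" --pt "0 0 0 0 0 0 0.1"

```text
time_s: 41.1
ee_pos: [0.4204, 0.3403, 0.0211]
eef_rot: [3.14, 0.002, 3.05]
force: [0.9, -0.3, 0.2]
grip_width: 0.0516
grip_force: 0.0
```

jog_arm --pt "0 0 0 0 0 0 -0.2" --pt "0 0 0 0 0 0 -0.3" --pt "0 0 0 0 0 0 -1" --pt "0 0 0 0 0 0 -1" --pt "0 0 0 0 0 0 -1" --squeeze 10

```text
time_s: 41.6
ee_pos: [0.4193, 0.34, 0.0194]
eef_rot: [3.141, 0.0, 3.051]
force: [-1.2, -0.7, 4.0]
grip_width: 0.0263
grip_force: 10.0
```

jog_arm --pt "0 0 0 0 0 0 -1" --pt "0 0 0 0 0 0 -1" --pt "0 0 0 0 0 0 -1" --squeeze 30

```text
time_s: 41.9
ee_pos: [0.4193, 0.34, 0.0194]
eef_rot: [3.141, 0.0, 3.051]
force: [-1.3, -0.3, 6.2]
grip_width: 0.0261
grip_force: 30.0
```

Run:
```python
from h import *
go([.418,.338,.014]);o=ctrl.get_obs();print(o["force"],o["grip_force"],o["eef_rot"])
```

```text
at [0.4193 0.34   0.0194] yaw 3.0507 shift tx 0.0011 ty -0.0021 tz 0.0054 grip 0.0261
[-1.30865942 -0.29685028  6.15781565] 30.001197159290314 [3.14117536e+00 3.82678347e-04 3.05068845e+00]
```

jog_arm --pt "0 0 -0.01 0 0 0 -1" --pt "0 0 -0.02 0 0 0 -1" --pt "0 0 -0.03 0 0 0 -1" --pt "0 0 -0.03 0 0 0 -1" --pt "0 0 0 0 0 0 -1"

```text
time_s: 42.4
ee_pos: [0.4205, 0.3408, 0.1132]
eef_rot: [3.138, 0.005, 3.051]
force: [-0.1, 0.0, -1.7]
grip_width: 0.0257
grip_force: 30.0
```

Run:
```python
from h import *
import pickle
y=.1815;R=np.array([[np.cos(y),np.sin(y)],[-np.sin(y),np.cos(y)]])
m=pickle.load(open("m2.pkl","rb"));im=cv2.imread("pics/w2.png").astype(int)
g=im.max(2)
for r in range(44,86,3): print(r,[int(v) for v in g[r,460:545:5]])
s=cv2.imread("scene_raw0.png").max(2)
print("scene");print(s[192:222,256:276:1][::2])
```

```text
44 [79, 167, 180, 199, 180, 179, 178, 178, 178, 178, 177, 175, 170, 170, 171, 170, 170]
47 [75, 169, 193, 202, 187, 186, 187, 186, 185, 186, 184, 195, 177, 178, 180, 149, 171]
50 [74, 180, 205, 170, 72, 75, 76, 75, 77, 76, 77, 77, 78, 77, 78, 76, 172]
53 [70, 177, 172, 125, 76, 78, 79, 78, 79, 78, 80, 79, 80, 79, 79, 80, 171]
56 [60, 99, 90, 55, 54, 52, 52, 50, 50, 49, 48, 47, 46, 44, 42, 75, 171]
59 [63, 67, 81, 92, 92, 95, 85, 124, 125, 124, 122, 122, 161, 157, 132, 175, 173]
62 [65, 66, 60, 68, 59, 53, 60, 53, 51, 66, 58, 56, 39, 73, 165, 172, 172]
65 [66, 71, 49, 80, 49, 48, 23, 72, 12, 41, 14, 50, 58, 105, 174, 174, 173]
68 [67, 95, 76, 71, 38, 35, 19, 32, 51, 32, 37, 23, 76, 177, 174, 173, 172]
71 [66, 60, 74, 57, 42, 47, 64, 49, 52, 46, 58, 58, 174, 174, 172, 173, 173]
74 [64, 29, 28, 28, 29, 28, 28, 29, 29, 30, 29, 107, 174, 173, 174, 173, 173]
77 [106, 160, 158, 159, 159, 158, 165, 166, 165, 162, 163, 170, 173, 174, 173, 173, 174]
80 [137, 136, 133, 128, 126, 122, 119, 112, 109, 106, 103, 173, 174, 174, 175, 174, 173]
83 [169, 171, 171, 172, 172, 171, 172, 170, 171, 168, 169
[... 613 characters left out ...]
 115 107
  107 107]
 [135 135 137 147 159 159 147 109  60  77 104  90  73  77 117 141 121 109
  106 106]
 [133 133 135 146 158 157 145 109  71  82 104  95  80  71 110 139 121 107
  106 107]
 [136 137 137 134 122 116 121 118 116 119 118 120 119 118 121 129 119 108
  106 106]
 [133 135 133 118 103 115 119 121 123 120 122 121 122 125 128 124 114 110
  107 106]
 [142 144 139 113  80  91 106 119 124 130 134 138 139 139 137 121 102 107
  108 108]
 [138 137 133 119  74  80  95 108 121 130 137 138 137 136 132 115  97 106
  108 106]
 [178 173 167 143 101  90  98 108 117 130 135 139 136 127 114 102 109 110
  108 109]
 [178 180 178 153 113 116 128 130 131 130 129 123 106  91  80  94 106  85
   75  73]]
```

Run:
```python
from h import *
import pickle
y=.1815;R=np.array([[np.cos(y),np.sin(y)],[-np.sin(y),np.cos(y)]])
m=pickle.load(open("m2.pkl","rb"))
for n,p,z in [("plate top front",(505,55),.078),("plate top R",(536,52),.078),("tag top L",(474,58),.07),("tag top R",(531,58),.07),("tag bottom",(495,72.5),.03)]:
    print(n,np.round(R@onz(m,(p[0]*.7,p[1]*.7),z)[:2],4))
go([.42,.2,.2])
```

```text
plate top front [ 0.5813 -0.0017]
plate top R [ 0.583  -0.0252]
tag top L [0.5813 0.0205]
tag top R [ 0.5807 -0.0238]
tag bottom [ 0.5787 -0.0042]
at [0.4205 0.3408 0.1132] yaw 3.0507 shift tx -0.0123 ty -0.1402 tz -0.0868 grip 0.0257
```

jog_arm --pt "-0.006 -0.03 0 0 0 0 -1" --pt "-0.006 -0.035 0 0 0 0 -1" --pt "-0.006 -0.035 0 0 0 0 -1" --pt "-0.006 -0.035 0 0 0 0 -1" --pt "-0.006 -0.035 0 0 0 0 -1"

```text
time_s: 42.9
ee_pos: [0.4331, 0.1663, 0.1085]
eef_rot: [-3.141, -0.001, 3.051]
force: [-0.1, -0.4, -1.9]
grip_width: 0.0258
grip_force: 30.0
```

jog_arm --pt "-0.006 -0.035 0 0 0 0 -1" --pt "-0.006 -0.035 0 0 0 -0.07 -1" --pt "0 -0.018 0 0 0 -0.07 -1" --pt "0 0 0 0 0 -0.07 -1" --pt "0 0 0 0 0 -0.062 -1"

```text
time_s: 43.4
ee_pos: [0.4384, 0.0783, 0.1086]
eef_rot: [3.142, -0.001, -2.959]
force: [0.3, 0.9, -1.2]
grip_width: 0.0256
grip_force: 30.0
```

jog_arm --pt "0 0 0.02 0 0 0 -1" --pt "0 0 0.02 0 0 0 -1" --pt "0 0 0 0 0 0 -1" --pt "0 0 0 0 0 0 -1"

```text
time_s: 43.8
ee_pos: [0.4386, 0.079, 0.0691]
eef_rot: [3.142, -0.001, -2.961]
force: [-0.3, 0.4, -1.2]
grip_width: 0.0258
grip_force: 30.0
```

Run:
```python
from h import *
go([.441,.0792,.0434]);o=ctrl.get_obs();print(o["eef_rot"],o["grip_force"])
```

```text
at [0.4386 0.079  0.0691] yaw -2.9605 shift tx -0.0024 ty -0.0002 tz 0.0257 grip 0.0258
[ 3.14150711e+00 -1.01085657e-03 -2.96050815e+00] 29.999707639217377
```

jog_arm --pt "-0.002 0 0.013 0 0 0 -1" --pt "0 0 0.013 0 0 0 -1" --pt "0 0 0 0 0 0 -1" --pt "0 0 0 0 0 0 -1" --pt "0 0 0 0 0 0 -1"

```text
time_s: 44.3
ee_pos: [0.4412, 0.0794, 0.0436]
eef_rot: [-3.141, 0.001, -2.96]
force: [-0.2, -0.1, -1.3]
grip_width: 0.0257
grip_force: 30.0
```

```bash
cat >> h.py <<'E'
def label():
    m=ctrl.camera_model("wrist");o=ctrl.get_obs();im=cv2.resize(ctrl.camera("wrist")[:,:,::-1],(800,600)).astype(int)
    k=((im[...,2]>150)&(im[...,2]-im[...,0]>100));k[450:]=0
    n,l,st,c=cv2.connectedComponentsWithStats(k.astype(np.uint8))
    for i in range(1,n):
        if st[i,4]>60:
            r=cv2.minAreaRect(np.argwhere(l==i)[:,::-1].astype(np.float32));z=o["ee_pos"][2]+.0246
            W=np.array([onz(m,p*.7,z)[:2] for p in cv2.boxPoints(r)])-o["ee_pos"][:2];y=o["eef_rot"][2];c,s=np.cos(y),np.sin(y)
            print("label",r,"tool-frame corners",np.round(W@np.array([[c,s],[s,-c]]).T,4).tolist())
E
python3 - <<'E'
from h import *
go([.441,.0792,.0434]);print(ctrl.get_obs()["eef_rot"]);label()
E
```

```text
at [0.4412 0.0794 0.0436] yaw -2.9605 shift tx 0.0002 ty -0.0001 tz 0.0002 grip 0.0257
[-3.14149690e+00  8.94802341e-04 -2.96049493e+00]
label ((391.9999694824219, 373.4999694824219), (37.99999237060547, 56.99999237060547), 0.0) tool-frame corners [[-0.0042, -0.0077], [0.0169, -0.0075], [0.0168, 0.0054], [-0.0042, 0.0056]]
```

In position: level, square, and the label shows no slip. Holding for about 3 s.

jog_arm --pt "0 0 0 0 0 0 -1" --pt "0 0 0 0 0 0 -1" --pt "0 0 0 0 0 0 -1" --pt "0 0 0 0 0 0 -1" --pt "0 0 0 0 0 0 -1"

```text
time_s: 44.85
ee_pos: [0.4408, 0.0794, 0.0431]
eef_rot: [3.142, 0.0, -2.961]
force: [-0.1, -0.0, -2.2]
grip_width: 0.0257
grip_force: 30.0
```

jog_arm --pt "0 0 0 0 0 0 -1" --pt "0 0 0 0 0 0 -1" --pt "0 0 0 0 0 0 -1" --pt "0 0 0 0 0 0 -1" --pt "0 0 0 0 0 0 -1"

```text
time_s: 45.35
ee_pos: [0.4408, 0.0793, 0.0431]
eef_rot: [-3.142, 0.0, -2.961]
force: [0.1, 1.4, -1.6]
grip_width: 0.0256
grip_force: 30.0
```

jog_arm --pt "0 0 0 0 0 0 -1" --pt "0 0 0 0 0 0 -1" --pt "0 0 0 0 0 0 -1" --pt "0 0 0 0 0 0 -1" --pt "0 0 0 0 0 0 -1"

```text
time_s: 45.85
ee_pos: [0.4408, 0.0793, 0.0431]
eef_rot: [-3.142, 0.0, -2.96]
force: [-0.3, -0.2, -0.7]
grip_width: 0.0261
grip_force: 30.0
```

jog_arm --pt "0 0 0 0 0 0 -1" --pt "0 0 0 0 0 0 -1" --pt "0 0 0 0 0 0 -1" --pt "0 0 0 0 0 0 -1" --pt "0 0 0 0 0 0 -1"

```text
time_s: 46.35
ee_pos: [0.4408, 0.0793, 0.043]
eef_rot: [-3.142, -0.0, -2.961]
force: [0.4, -0.7, -0.5]
grip_width: 0.0258
grip_force: 30.0
```

jog_arm --pt "0 0 0 0 0 0 -1" --pt "0 0 0 0 0 0 -1" --pt "0 0 0 0 0 0 -1" --pt "0 0 0 0 0 0 -1" --pt "0 0 0 0 0 0 -1"

```text
time_s: 46.85
ee_pos: [0.4408, 0.0793, 0.0431]
eef_rot: [3.142, 0.0, -2.961]
force: [-0.2, -0.1, -0.6]
grip_width: 0.026
grip_force: 30.0
```

jog_arm --pt "0 0 0 0 0 0 -1" --pt "0 0 0 0 0 0 -1" --pt "0 0 0 0 0 0 -1" --pt "0 0 0 0 0 0 -1" --pt "0 0 0 0 0 0 -1"

```text
time_s: 47.35
ee_pos: [0.4408, 0.0793, 0.043]
eef_rot: [3.142, -0.0, -2.961]
force: [-0.4, -0.1, -1.2]
grip_width: 0.0259
grip_force: 30.0
```

Run:
```python
from h import *
go([.441,.0792,.0434]);label()
```

```text
at [0.4408 0.0793 0.043 ] yaw -2.9606 shift tx -0.0002 ty -0.0002 tz -0.0004 grip 0.0259
label ((391.9999694824219, 373.4999694824219), (37.99999237060547, 56.99999237060547), 0.0) tool-frame corners [[-0.0042, -0.0078], [0.0168, -0.0075], [0.0168, 0.0054], [-0.0042, 0.0056]]
```

jog_arm --pt "0 0 -0.02 0 0 0 -1" --pt "0 0 -0.025 0 0 0 -1" --pt "0 0 -0.025 0 0 0 -1" --pt "0 0 0 0 0 0.07 -1" --pt "0 0 0 0 0 0.07 -1"

```text
time_s: 47.9
ee_pos: [0.4411, 0.0794, 0.1138]
eef_rot: [3.142, 0.002, -3.103]
force: [0.5, 0.2, -2.1]
grip_width: 0.0258
grip_force: 30.0
```

jog_arm --pt "0 0 0 0 0 0.07 -1" --pt "0 0 0 0 0 0.062 -1" --pt "0.006 0.03 0 0 0 0 -1" --pt "0.006 0.035 0 0 0 0 -1" --pt "0.006 0.035 0 0 0 0 -1"

```text
time_s: 48.4
ee_pos: [0.4318, 0.1816, 0.1131]
eef_rot: [3.142, 0.0, 3.05]
force: [-0.2, -0.7, -1.0]
grip_width: 0.0256
grip_force: 30.0
```

jog_arm --pt "0.006 0.035 0 0 0 0 -1" --pt "0.006 0.035 0 0 0 0 -1" --pt "0.006 0.035 0 0 0 0 -1" --pt "0.006 0.035 0 0 0 0 -1" --pt "0 0.018 0 0 0 0 -1"

```text
time_s: 48.9
ee_pos: [0.4216, 0.3424, 0.1129]
eef_rot: [3.141, -0.0, 3.052]
force: [-0.6, -0.5, -0.9]
grip_width: 0.0257
grip_force: 30.0
```

jog_arm --pt "0 0 0.02 0 0 0 -1" --pt "0 0 0 0 0 0 -1" --pt "0 0 0 0 0 0 -1"

```text
time_s: 49.2
ee_pos: [0.4223, 0.3398, 0.0931]
eef_rot: [-3.141, -0.001, 3.05]
force: [-0.1, 0.6, -0.8]
grip_width: 0.0256
grip_force: 30.0
```

Run:
```python
from h import *
go([.4193,.340,.0194]);print(ctrl.get_obs()["eef_rot"]);label()
```

```text
at [0.4223 0.3398 0.0931] yaw 3.0505 shift tx 0.0030 ty -0.0000 tz 0.0737 grip 0.0256
[-3.14096205e+00 -7.02876843e-04  3.05047088e+00]
label ((391.9999694824219, 373.4999694824219), (37.99999237060547, 56.99999237060547), 0.0) tool-frame corners [[-0.0045, -0.0076], [0.0166, -0.0074], [0.0166, 0.0055], [-0.0045, 0.0057]]
```

jog_arm --pt "0.003 0 0.02 0 0 0 -1" --pt "0 0 0.025 0 0 0 -1" --pt "0 0 0.015 0 0 0 -1" --pt "0 0 0 0 0 0 -1" --pt "0 0 0 0 0 0 -1"

```text
time_s: 49.75
ee_pos: [0.42, 0.3404, 0.0342]
eef_rot: [3.141, 0.001, 3.05]
force: [-0.3, -0.1, -1.8]
grip_width: 0.026
grip_force: 30.0
```

jog_arm --pt "0 0 0.005 0 0 0 -1" --pt "0 0 0.004 0 0 0 -1" --pt "0 0 0.002 0 0 0 -1" --pt "0 0 0 0 0 0 -1" --pt "0 0 0 0 0 0 -1"

```text
time_s: 50.25
ee_pos: [0.4195, 0.3404, 0.0222]
eef_rot: [3.142, 0.0, 3.051]
force: [-0.4, -0.6, -0.5]
grip_width: 0.0259
grip_force: 30.0
```

Run:
```python
from h import *
go([.4193,.340,.0194])
```

```text
at [0.4195 0.3404 0.0222] yaw 3.0507 shift tx 0.0001 ty -0.0004 tz 0.0028 grip 0.0259
```

Lower the last bit to contact, release, lift and measure the scanner.

jog_arm --pt "0 0 0.0015 0 0 0 -1" --pt "0 0 0.001 0 0 0 -1" --pt "0 0 0 0 0 0 -1" --pt "0 0 0 0 0 0 -1"

```text
time_s: 50.65
ee_pos: [0.4194, 0.3404, 0.0195]
eef_rot: [-3.142, -0.0, 3.051]
force: [0.2, 0.0, -1.6]
grip_width: 0.026
grip_force: 30.0
```

jog_arm --pt "0 0 0 0 0 0 -0.2" --pt "0 0 0 0 0 0 0.1" --pt "0 0 0 0 0 0 0.1" --pt "0 0 0 0 0 0 0.1" --pt "0 0 -0.02 0 0 0 0.1"

```text
time_s: 51.15
ee_pos: [0.4184, 0.3396, 0.0378]
eef_rot: [-3.139, -0.003, 3.051]
force: [-0.3, 0.2, 0.1]
grip_width: 0.0517
grip_force: 0.0
```

jog_arm --pt "0 0 -0.04 0 0 0 0.1" --pt "0 0 -0.04 0 0 0 0.1" --pt "0 0 -0.04 0 0 0 0.1" --pt "0 0 0 0 0 0 0.1" --pt "0 0 0 0 0 0 0.1"

```text
time_s: 51.65
ee_pos: [0.4195, 0.3404, 0.1598]
eef_rot: [3.141, 0.001, 3.051]
force: [0.5, -0.0, -0.0]
grip_width: 0.0519
grip_force: 0.0
```

Run:
```python
from h import *
go([.4193,.340,.16]);snap("w12")
m=ctrl.camera_model("wrist");im=cv2.imread("pics/w12.png").astype(int)
g=im.max(2);s=g-im.min(2)
o=((s>90)&(g>150)&(im[...,2]>im[...,0]+80));q=np.argwhere(cv2.morphologyEx(o.astype(np.uint8),cv2.MORPH_OPEN,np.ones((5,5))))
r=cv2.minAreaRect(q[:,::-1].astype(np.float32));print(r);W=np.array([onz(m,p*.7,.044)[:2] for p in cv2.boxPoints(r)]);print(np.round(W,4),np.round(W.mean(0),4))
```

```text
at [0.4195 0.3404 0.1598] yaw 3.0506 shift tx 0.0001 ty -0.0004 tz -0.0002 grip 0.0519
((392.0, 287.0), (32.0, 20.0), 90.0)
[[0.4015 0.3342]
 [0.4026 0.3466]
 [0.423  0.3448]
 [0.4219 0.3322]] [0.4122 0.3394]
```

jog_arm --pt "0 0 -0.04 0 0 0 0.1" --pt "0 -0.03 -0.04 0 0 0 0.1" --pt "0.01 -0.03 0 0 0 0 0.1" --pt "0 0 0 0 0 0 0.1" --pt "0 0 0 0 0 0 0.1"

```text
time_s: 52.2
ee_pos: [0.4038, 0.2813, 0.2384]
eef_rot: [-3.141, -0.001, 3.05]
force: [-0.5, -0.2, -0.6]
grip_width: 0.0517
grip_force: 0.0
```

Run:
```python
from h import *
o=ctrl.get_obs();print(o["ee_pos"],o["joint_vel"].round(3))
m=ctrl.camera_model("wrist");im=cv2.resize(ctrl.camera("wrist")[:,:,::-1],(800,600)).astype(int)
k=((im[...,2]>150)&(im[...,2]-im[...,0]>100)).astype(np.uint8)
n,l,st,c=cv2.connectedComponentsWithStats(k)
for i in range(1,n):
    if st[i,4]>60:
        r=cv2.minAreaRect(np.argwhere(l==i)[:,::-1].astype(np.float32));print(r,np.round(onz(m,np.array(r[0])*.7,.044)[:2],4))
t=ctrl.camera("top")[:,:,::-1].astype(int);ref=cv2.imread("top_raw0.png").astype(int)
d=(abs(t-ref).max(2)>60).astype(np.uint8);n,l,st,c=cv2.connectedComponentsWithStats(d)
print([(st[i].tolist()) for i in range(1,n) if st[i,4]>15])
```

```text
[0.40381578 0.28127596 0.23842753] [ 0.014  0.025 -0.02  -0.     0.003  0.003]
((468.40155029296875, 279.4700622558594), (16.329601287841797, 25.767812728881836), 2.862405300140381) [0.4133 0.3396]
((415.794189453125, 524.6765747070312), (31.772165298461914, 9.943960189819336), 75.96376037597656) [0.6351 0.2797]
[[144, 160, 53, 26, 697], [45, 179, 120, 241, 16855], [141, 207, 12, 32, 132], [263, 218, 15, 16, 185], [128, 220, 10, 27, 182], [366, 220, 22, 16, 217], [343, 229, 20, 15, 194], [296, 294, 8, 4, 20], [199, 301, 18, 15, 152], [191, 317, 134, 103, 3513], [485, 318, 16, 9, 76], [509, 319, 9, 5, 23], [502, 320, 6, 5, 16], [419, 326, 63, 31, 536], [231, 331, 5, 8, 20], [388, 346, 9, 9, 34], [357, 351, 20, 11, 123], [489, 354, 25, 38, 204], [328, 356, 28, 18, 177], [471, 356, 14, 39, 123], [160, 363, 47, 57, 1345], [261, 386, 23, 5, 44], [475, 396, 8, 8, 32]]
```

```bash
python3 -c "
from station import ctrl
print(ctrl.hand_in())"
```

```text
the job is handed in; nothing more can be done
None
```

The job is handed in: all three black-capped jars found (one blue label, two red) stand snug between the wall and the stop. The tag was scanned for about 3 s from 7 cm, the scanner is back in its dock, and the white-capped jar and pepper mill were left where they stood.

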